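Free the low bar and weight the mould

TASK

Roll the grooved roller along the mould board, without lifting it, until it rests on the black line beside the rectangle; do not let it run past the line. Then free the low bar from between the two tall blocks in the tray by nudging both blocks aside without lifting or toppling them, and lay the bar gently down inside the black rectangle on the board, lined up with it. Leave the blocks standing in the tray and do not disturb the cup or the brush.

Things in the scene. Friction and masses are not known exactly. Their poses are not given: they have to be found in the camera images.
- tray: Fixed shallow dark steel tray, 132 mm (its x) by 280 mm (its y), 22 mm high, walls and floor 4 mm thick. Origin: centre of its underside, on the table. It holds a row of three aluminium pieces along its y: tall block, low bar, tall block, touching (gaps 0.5 mm), with 40 to 70 mm free at each end of the row.
- bar_center (a point): Centre of the low bar: plain aluminium, 110 mm long (its x), 42 mm wide (its y), 28 mm high, about 0.35 kg, loose. It stands on the tray floor in the middle of the row, its length along the tray's x, so its top is 20 mm below the tops of its neighbours; no finger fits at its ends.
- block_left_center (a point): Centre of the tall block on the bar's +y side (tray y): aluminium, 110 mm (its x) by 60 mm (its y) by 48 mm high, about 0.85 kg, two small dark dots on top, loose on the tray floor. Slides when pushed level above the bar's top (about 4 to 9 N).
- block_right_center (a point): Centre of the same kind of tall block on the bar's -y side, same sizes.
- board: Fixed mould board, 300 mm (its x) by 230 mm (its y), 30 mm thick, pale with a light-blue coated top. Origin: centre of its underside. A raised rib, 20 mm wide, 22 mm high and 250 mm long, runs along its +y edge, the rib's middle 98 mm from the board's centre line.
- outline (a point): Centre of the black rectangle drawn flush on the board's top, 55 mm from the board's centre towards its -x, z at the board's top face (30 mm above the table); axes as the board's. It is 48 mm along x and 116 mm along y: the bar belongs in it, its length along this y, either way round.
- line_mid (a point): Middle of the black line drawn flush on the board's top, parallel to the rectangle's long side, 5 mm wide and 170 mm long, 100 to 140 mm from the rectangle's centre towards the board's +x; axes parallel to the board's: the roller travels along +x.
- roller_center (a point): Centre of the grooved aluminium roller barrel, a loose cylinder 44 mm in diameter and 110 mm long, 0.18 kg; its y axis is the cylinder's axis (x and z turn as it rolls). It starts lying on the rectangle, its axis roughly along the board's y. It rolls freely when pushed at its side, with a little rolling drag, so it stops soon after a slow push ends.
- cup: Bystander: open white plastic mixing cup, 72 mm wide, 95 mm high, standing on the table in the gap between tray and board, at its far end. Origin: centre of its underside.
- brush: Bystander: paint brush about 200 mm long lying on the table along x in the gap between tray and board, at its near end. Origin: underside of its middle.
Not all that is in view belongs to the job. What is shaped like the part that bears roller_center but blue or purple is not meant.

How it is judged:
On the way, in this order (a step that is already met when the one before it is completed fails the run):
1. the roller rests on the line (x of roller_center in the frame of line_mid between -0.012 and 0.012 m and linear speed of roller below 0.01 m/s), for 0.3 s.
2. both tall blocks have been nudged at least 10 mm clear of the low bar (y of block_left_center in the frame of bar_center above 0.061 m and y of block_right_center in the frame of bar_center below -0.061 m and z of bar_center in the frame of tray below 0.03 m), for 0.2 s.
At the end, for the whole second after the job is handed in: The low bar lies flat in the rectangle, centre within 10 mm each way and 8 degrees of its direction; the roller lies still on the board, its axis within 12 mm of the line and within 11 degrees of its direction; both tall blocks stand upright on the tray floor; everything is released (all of step 1 and x of bar_center in the frame of outline between -0.01 and 0.01 m and y of bar_center in the frame of outline between -0.01 and 0.01 m and z of bar_center in the frame of outline between 0.011 and 0.017 m and angle between the x axis of bar_center and the y axis of outline, either way round below 0.14 rad and linear speed of bar below 0.01 m/s and z of roller_center in the frame of line_mid between 0.018 and 0.026 m and angle between the y axis of roller_center and the y axis of line_mid, either way round below 0.2 rad and angle between each of block_left_center, block_right_center's own z axis and vertical below 0.08 rad and z of each of block_left_center, block_right_center in the frame of tray below 0.032 m); the robot touches nothing.
It fails at once if the roller overran the line by more than 20 mm (x of roller_center in the frame of line_mid above 0.02 m).
It fails at once if the roller was lifted (z of roller_center in the frame of line_mid above 0.034 m).
It fails at once if a tall block was lifted or toppled (z of any of block_left_center, block_right_center in the frame of tray above 0.04 m or angle between any of block_left_center, block_right_center's own z axis and vertical above 0.4 rad).
It fails at once if the bar was dropped or slammed onto the board: faster than 0.3 m/s within 6 mm of it, a fall of about 5 mm (horizontal distance between bar_center and outline below 0.08 m and z of bar_center in the frame of outline below 0.02 m and linear speed of bar above 0.3 m/s).
It fails at once if the cup or the brush was disturbed (distance of any of cup, brush from where it was at the start of the episode above 0.02 m).
It also fails if it takes over 69 s, if anything falls off the work surface, if the arm or the gripper's body presses on something with over 40 N, if the wrist force passes 120 N, or if a joint passes its speed limit or range.

ROBOT

A 6-joint arm with a two-finger parallel gripper is mounted at the origin on the work surface. World frame = base frame: x ahead of the robot, y to its left, z up, the work surface at z = 0. Lengths are in m, angles in rad, forces in N, time in s.
With the tool pointing down it reaches from about 0.3 to 0.875 m from the base axis. Payload 6.4 kg.
Tool frame: the origin (TCP) lies at the very end of the fingers, on their centre line; the grasp point (between the pads) lies 19 mm behind it; x points along the fingers, z is the direction in which the jaws open and shut, and the axes are right-handed (so a half turn about x gives the same grasp; the last joint's range is limited). The gripper opens to 85 mm and grips with 20 to 120 N. Pads are 22 mm wide; open, the fingers measure 114 mm over their backs; the gripper's body (76 mm by 85 mm) begins 54 mm behind the grasp point. The pads swing forward as they close: fully open they stand 13 mm farther back than shut.
Start: joints at [1.057, 0.181, 1.607, -0, 1.354, -0.206], TCP at [0.174, 0.548, 0.208] pointing down, gripper open.
Joint ranges: [-2.99, 2.99], [-0.89, 2.07], [0.3, 2.58], [-1.14, 4.28], [0, 2.63], [-3.12, 3.12]. Speed limits (rad/s): [2.57, 2.57, 3.01, 3.14, 3.14, 3.14].

INTERFACE

Orientations are given as a 3x3 rotation matrix whose columns are the frame's x, y, z axes.
In Python, from plant import readout, grab_frame, env gives the robot as it stands.
- The arm moves only by the shell command python3 -m handwheel 'ROWS' [FORCE]. ROWS is JSON, one flat list of numbers, 5 for each row, row after row: the shift along the world's x, y, z in cm, then the turn about the world's z in degrees, then the closure, from -1 (fully open) to 1 (shut), so that 0 is half open. A call has 1 to 5 rows; each row shifts and turns the commanded pose from where the row before left it; what a row does not reach is not made up. A row lasts 1/10 s, in which the tool goes at most 50 mm and 8.59 degrees, less where a joint would pass 70% of its speed; a pose out of reach is approached as far as the arm can. A call with a gripper value outside its range is refused whole. The fingers move at their own pace and stop on an object; FORCE is the grip in N (left out, the last holds). Time passes only in rows, so rows that do not move let the fingers close. It gives the time, the measured TCP pose, the force and the opening at its end, in the units of the state.
- readout.state(): the state, without advancing time (a new reading comes with each control period).
- grab_frame(name): name is "scene" or "side" or "wrist"; returns a dict with "frame" (480x640x3 uint8, blue, green, red), "camera_matrix" (3x3 intrinsics, pixels), "R" (3x3) and "t" (3): a world point X has camera coordinates R X + t. Camera axes: x right, y down, z forward; pixel columns grow to the right and rows downward; lengths in m; the calibration is good to about 2 mm. A picture is of the moment at which its call begins. There is no depth.
- env.finish_job(): hands the job in, once; it reports no verdict.
The state is a dict: "t": time; "joint_positions": joint angles; "dq": joint speeds; "effort": joint torques, N m; "tcp_pos": TCP position; "tool_rot": TCP orientation; "ft_force": force on the tool from outside, world axes, zero at the start; "torque": the same for the moment, N m; "gripper_width": finger opening in m.
Only numpy, scipy, OpenCV 4.12 (cv2) and the standard library are available. Lean on these libraries where they do the work, as an engineer would, in place of code of your own. Each camera call takes 0.05 s, during which the arm holds its last target.

## Working session

There is one attempt and no reset: what is moved stays moved. The work goes in short steps, Python scripts to look and compute and a shell command to move; the robot and the scene stay as the last step left them, time stands still between calls to the robot, and variables do not carry over. Pictures are saved under pics/ and viewed, and the job is handed in when it is done.

```bash
ls; mkdir -p pics
python3 - <<'E'
from plant import readout, grab_frame
import cv2,numpy as np
for n in ["scene","side","wrist"]:
    f=grab_frame(n); cv2.imwrite(f"pics/{n}0.png",f["frame"]); print(n,f["camera_matrix"].tolist(),f["R"].tolist(),f["t"].tolist())
s=readout.state(); print(s["t"],s["tcp_pos"],s["tool_rot"],s["gripper_width"],s["ft_force"])
E
```

```text
pics
scene [[549.5211444523552, 0.0, 319.10159683761873], [0.0, 549.5211444523552, 237.72363842272966], [0.0, 0.0, 1.0]] [[0.4481008351552117, 0.8939176874931231, -0.010807845305565389], [0.7231888274954301, -0.369572457888194, -0.5834501848112349], [-0.5255507219279474, 0.25362840211109333, -0.812077011325642]] [-0.2807892459148829, -0.2948464416283521, 1.5596712423200676]
side [[607.7148166161394, 0.0, 321.6598842464968], [0.0, 607.7148166161394, 231.1606205907183], [0.0, 0.0, 1.0]] [[0.9141953110716454, -0.4050795219954937, -0.01255046112777547], [-0.20698092246077895, -0.44004808184114813, -0.8737943599069583], [0.3484333952879696, 0.8014164126893263, -0.48613362619784795]] [-0.4525597479776707, 0.20651333458363352, 1.0176862818870187]
wrist [[356.3046744934217, 0.0, 318.0451100799004], [0.0, 356.3046744934217, 238.6065289527461], [0.0, 0.0, 1.0]] [[0.3025404163179839, 0.9531358426324005, -0.0011670405162983633], [0.9095321524932074, -0.2883333739270446, 0.299357861197801], [0.2849922105518251, -0.0916293128276795, -0.9541401935541304]] [-0.5758211623891796, -0.03942527358442067, 0.3801473499279933]
0.15 [0.17396896 0.5475719  0.20726728] [[-6.77628162e-04 -9.52998713e-01  3.02973586e-01]
 [-1.22337252e-03  3.02974219e-01  9.52997968e-01]
 [-9.99999022e-01  2.75128701e-04 -1.37117630e-03]] 0.08541050665259302 [0.17374347 0.13754259 0.61664103]
```

View pics/scene0.png

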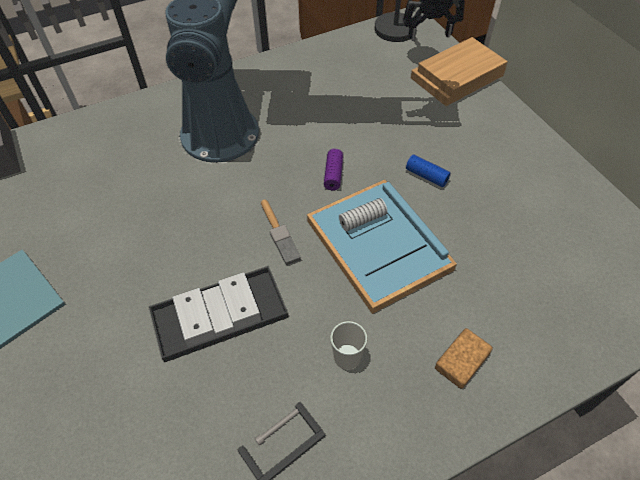

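View pics/side0.png

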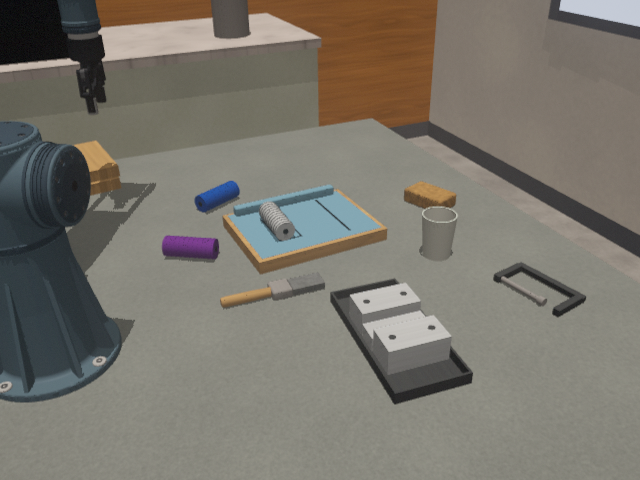

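View pics/wrist0.png

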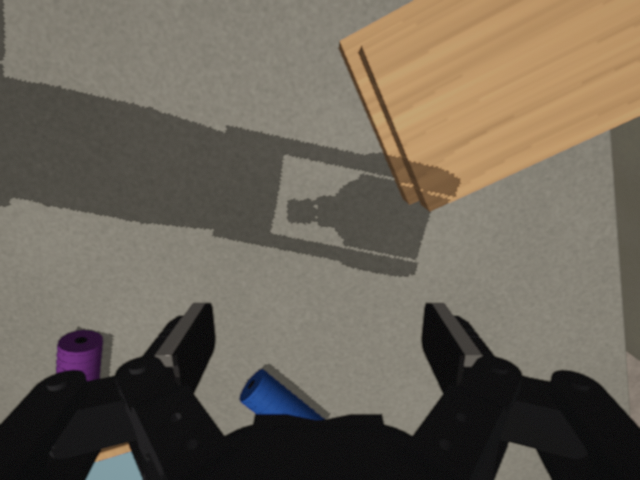

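The grooved aluminium roller is at scene (362,214). Two things could be mistaken for it: the purple cylinder (333,169) and the blue one (428,171). For the tray pieces there is only one row, at about (216,305), with its tall blocks marked by dots. I'll check these in close crops.

Run:
```python
import cv2
a=cv2.imread("pics/scene0.png"); b=cv2.imread("pics/side0.png")
cv2.imwrite("pics/c1.png",cv2.resize(a[170:320,300:470],None,fx=4,fy=4,interpolation=cv2.INTER_CUBIC)[:600])
cv2.imwrite("pics/c2.png",cv2.resize(a[255:370,140:300],None,fx=5,fy=5,interpolation=cv2.INTER_CUBIC))
cv2.imwrite("pics/c3.png",cv2.resize(b[175:275,215:395],None,fx=4.4,fy=4.4,interpolation=cv2.INTER_CUBIC))
cv2.imwrite("pics/c4.png",cv2.resize(b[270:410,320:480],None,fx=4.2,fy=4.2,interpolation=cv2.INTER_CUBIC))
```

```text
(no output)
```

View pics/c1.png

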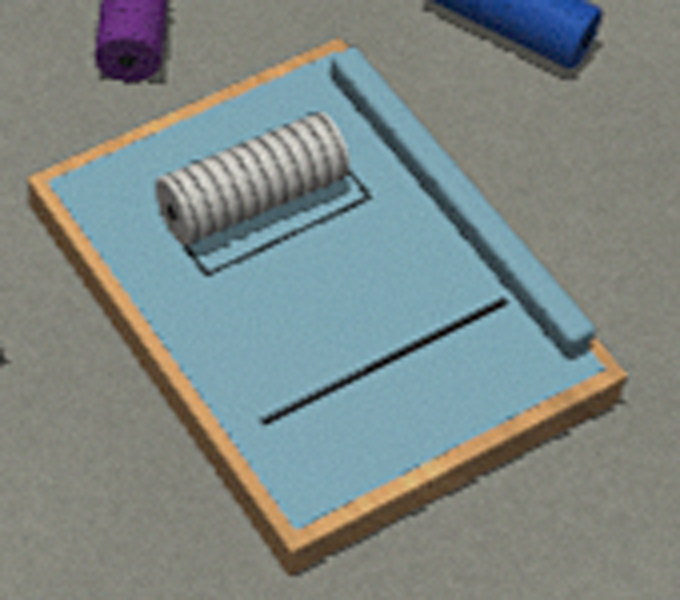

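View pics/c2.png

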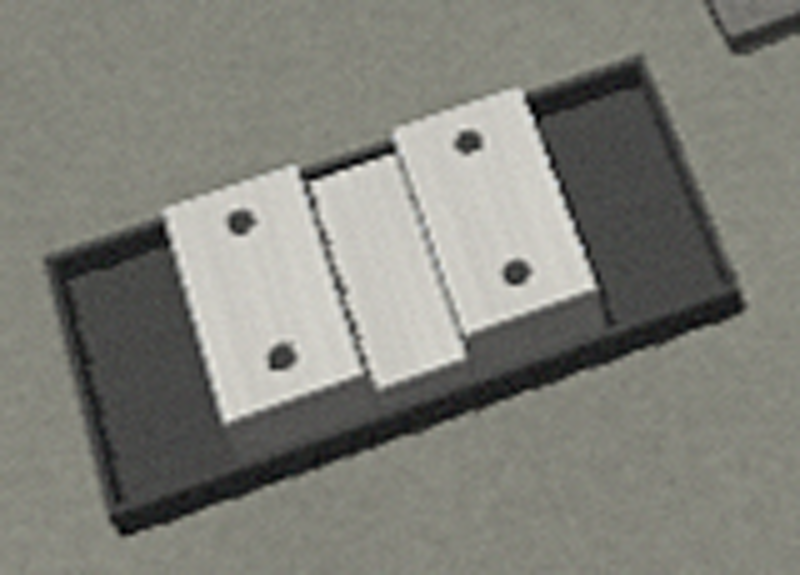

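View pics/c3.png

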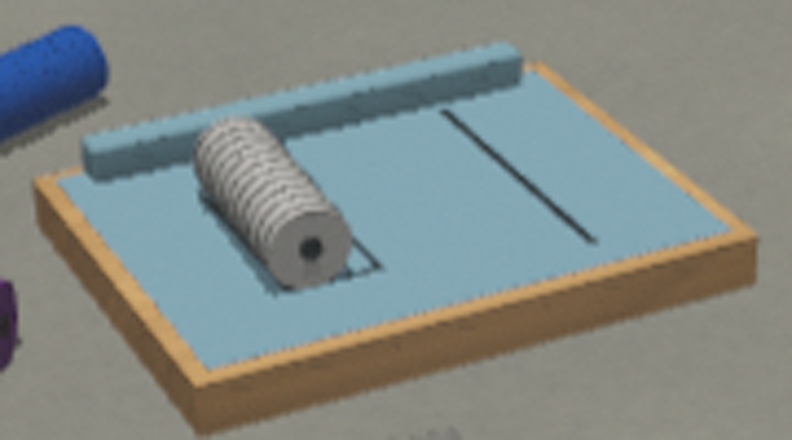

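View pics/c4.png

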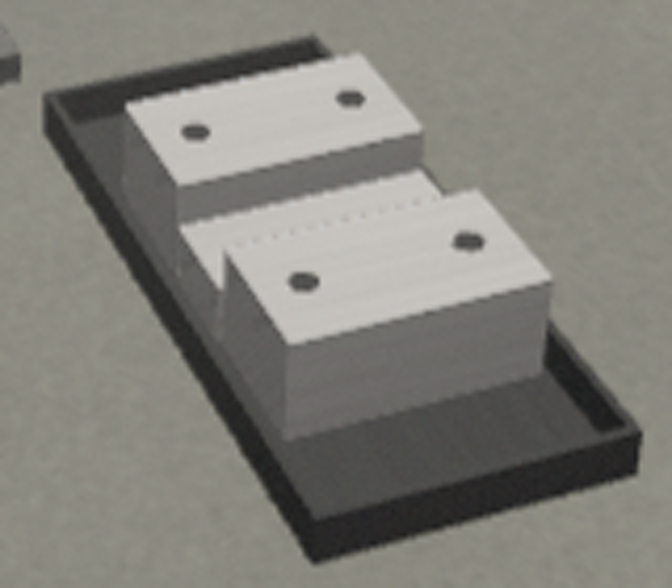

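The crops show the board with its rib on the world +y side, the grooved roller on the rectangle and the line beyond it. The tray row is tall, low, tall. Next I'll fit the poses from the corners I read off.

```bash
cat > h.py <<'E'
import numpy as np
from scipy.optimize import least_squares
C={'scene':dict(K=np.array([[549.521,0,319.102],[0,549.521,237.724],[0,0,1]]),R=np.array([[0.4481008351552117,0.8939176874931231,-0.010807845305565389],[0.7231888274954301,-0.369572457888194,-0.5834501848112349],[-0.5255507219279474,0.25362840211109333,-0.812077011325642]]),t=np.array([-0.2807892459148829,-0.2948464416283521,1.5596712423200676])),
'side':dict(K=np.array([[607.715,0,321.66],[0,607.715,231.161],[0,0,1]]),R=np.array([[0.9141953110716454,-0.4050795219954937,-0.01255046112777547],[-0.20698092246077895,-0.44004808184114813,-0.8737943599069583],[0.3484333952879696,0.8014164126893263,-0.48613362619784795]]),t=np.array([-0.4525597479776707,0.20651333458363352,1.0176862818870187]))}
def proj(c,P):
    c=C[c] if isinstance(c,str) else c
    q=(c['K']@(c['R']@np.atleast_2d(P).T+c['t'][:,None])).T
    return q[:,:2]/q[:,2:]
def ray(c,uv,z):
    c=C[c] if isinstance(c,str) else c
    d=c['R'].T@np.linalg.solve(c['K'],[*uv,1]); o=-c['R'].T@c['t']
    return o+d*(z-o[2])/d[2]
def fit(obs,z,x0=(.6,0,.0)):
    # obs: list (cam,(lx,ly),(u,v))
    def W(p,l): 
        c,s=np.cos(p[2]),np.sin(p[2]); return np.array([p[0]+c*l[0]-s*l[1],p[1]+s*l[0]+c*l[1],z])
    f=lambda p:np.concatenate([proj(c,W(p,l))[0]-uv for c,l,uv in obs])
    r=least_squares(f,x0); return r.x,np.sqrt(np.mean(r.fun**2)),np.abs(r.fun).max()
def rect(a,b): return [(-a,-b),(-a,b),(a,b),(a,-b)]
E
python3 - <<'E'
from h import *
def mk(l,sc,sd):
    return [('scene',a,p) for a,p in zip(l,sc) if p]+[('side',a,p) for a,p in zip(l,sd) if p]
def show(n,l,sc,sd,z,x0=(.6,.1,0)):
    for t,o in (('both',mk(l,sc,sd)),('scene',mk(l,sc,[None]*4)),('side',mk(l,[None]*4,sd))):
        if len(o)<2: continue
        p,r,m=fit(o,z,x0); print(n,t,np.round(p[:2],4),round(np.degrees(p[2]),2),round(r,2),round(m,2))
show('board',rect(.15,.115),[(307.5,215),(386.2,180.5),(456.2,264.2),(372.5,307)],[(261.6,262),(223,216.4),(338.9,189.8),(386.6,229.1)],.03)
show('line',[(0,-.085),(0,.085)],[(365.5,275.5),(426.25,245.25)],[(349.8,229.8),(315.7,200.5)],.03)
show('outlineedge',[(.024,-.058),(.024,.058)],[(352.25,238),(392.25,219.5)],[None,None],.03)
show('tray',rect(.066,.14),[(149.4,307),(268,267),(289,313),(163.4,358.4)],[(395,392.6),(330.7,292.6),(395.7,279.5),(472.4,372.9)],.022)
show('right',rect(.055,.03),[(172.6,297),(200,288.4),(212.4,329.8),(185,339.4)],[(389,352.1),(374.3,329.5),(434.3,315.7),(451,336.2)],.052)
show('left',rect(.055,.03),[(219,281),(244.6,273),(259.4,313),(233.4,321.6)],[(362.9,314),(349.8,294.5),(405,283.1),(420.5,301)],.052)
show('bar',rect(.055,.021),[(202.4,291.6),(219.4,286),(233,326.4),(215.4,332.6)],[None,(362.9,324.3),(422.9,311),None],.032)
for e in [(343,222.75)]: print(ray('scene',e,.052), ray('side',(285.7,231.1),.052))
print(ray('scene',(300+331/4,170+142/4),.054))
E
```

```text
board both [0.5405 0.2036] 2.73 1.15 2.31
board scene [0.5387 0.2049] 2.41 0.93 1.31
board side [0.5412 0.202 ] 3.11 1.06 2.1
line both [0.6115 0.2077] 2.74 0.61 0.88
line scene [0.6097 0.2085] 2.82 0.24 0.28
line side [0.6133 0.2083] 2.62 0.46 0.7
outlineedge both [0.4821 0.2033] 2.54 0.37 0.42
outlineedge scene [0.4821 0.2033] 2.54 0.37 0.42
tray both [ 0.5412 -0.2038] -4.71 0.78 1.49
tray scene [ 0.5409 -0.2032] -4.37 0.68 1.12
tray side [ 0.5412 -0.2044] -4.92 0.76 1.32
right both [ 0.5402 -0.2578] -4.86 0.59 1.15
right scene [ 0.5397 -0.2572] -4.96 0.43 0.68
right side [ 0.5403 -0.2585] -4.8 0.63 1.25
left both [ 0.5475 -0.1544] -4.64 0.57 1.07
left scene [ 0.5474 -0.1538] -4.99 0.53 0.88
left side [ 0.5474 -0.1552] -4.27 0.52 0.73
bar both [ 0.5437 -0.2063] -5.53 0.95 1.79
bar scene [ 0.5421 -0.205 ] -4.93 0.61 0.88
bar side [ 0.5443 -0.2089] -6.01 0.4 0.47
[0.47268507 0.14127386 0.052     ] [0.47642    0.14224331 0.052     ]
[0.47152887 0.25093844 0.054     ]
```

```bash
python3 -m handwheel '[2.5,-3.5,0,2,-0.3, 2.5,-3.5,0,2,-0.3, 2.5,-3.5,0,2,-0.3, 2.5,-3.5,0,2,-0.3, 2.5,-3.5,0,2,-0.3]' 40
python3 -m handwheel '[2.5,-3.5,0,2,-0.3, 2.5,-3.5,0,2,-0.3, 2.5,-3.5,0,2,-0.3, 2.5,-3.5,0,2,-0.3, 2.5,-3.5,0,2,-0.3]'
```

```text
t: 0.65
tcp_pos: [0.2997, 0.3715, 0.2078]
tool_rot: [[-0.0, -0.991, 0.131], [-0.0, 0.131, 0.991], [-1.0, 0.0, -0.0]]
ft_force: [0.1, -0.4, 0.2]
gripper_width: 0.0556
t: 1.15
tcp_pos: [0.4248, 0.1964, 0.208]
tool_rot: [[0.0, -0.999, -0.043], [0.0, -0.043, 0.999], [-1.0, -0.0, 0.0]]
ft_force: [0.6, 1.6, 0.5]
gripper_width: 0.0557
```

Run:
```python
from plant import readout, grab_frame
import cv2,numpy as np
f=grab_frame("wrist"); cv2.imwrite("pics/w1.png",f["frame"]); np.savez("w1.npz",K=f["camera_matrix"],R=f["R"],t=f["t"])
```

```text
(no output)
```

View pics/w1.png

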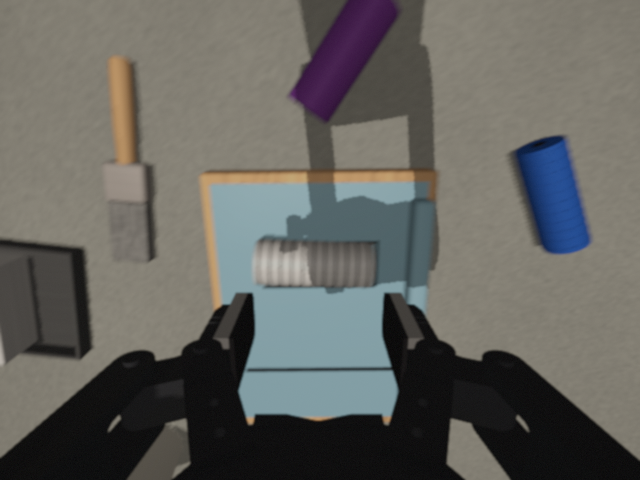

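Run:
```python
from h import *
d=np.load("w1.npz"); c=dict(K=d['K'],R=d['R'],t=d['t'])
print('cam',-c['R'].T@c['t'])
for n,uv,z in [('lineL',(250,370),.03),('lineR',(390,369.5),.03),('boardTL',(202,174),.03),('boardTR',(436,171),.03),('rollL',(256,262),.052),('rollR',(377,264),.052),('rolltop',(318,239),.052),('rollbot',(318,287.5),.052)]: print(n,ray(c,uv,z).round(4))
```

```text
cam [0.34893198 0.19450051 0.37459531]
lineL [0.6183 0.1281 0.03  ]
lineR [0.6107 0.2885 0.03  ]
boardTL [0.397  0.0853 0.03  ]
boardTR [0.3845 0.3091 0.03  ]
rollL [0.4766 0.1399 0.052 ]
rollR [0.4736 0.2573 0.052 ]
rolltop [0.4506 0.1989 0.052 ]
rollbot [0.501  0.2011 0.052 ]
```

The wrist view shows the roller centred at about (317,263), ahead of the fingers, and the line at row 370. That puts the line at x≈0.612, which agrees with the fits to about 2 mm. Now I'll descend behind the roller.

```bash
python3 -m handwheel '[0,0,-4.5,0,-0.3, 0,0,-4.5,0,-0.3, 0,0,-4.5,0,-0.3, 0,0,-2.7,0,-0.3, 0,0,-1,0,-0.3]'
python3 -m handwheel '[0.5,0,0,0,-0.3, 0.4,0,0,0,-0.3, 0.3,0,0,0,-0.3, 0.3,0,0,0,-0.3, 0.3,0,0,0,-0.3]'
python3 - <<'E'
from plant import grab_frame
import cv2
for n,s in (("side",(slice(170,280),slice(200,400))),):
    f=grab_frame(n)["frame"]; cv2.imwrite("pics/s2.png",cv2.resize(f[s],None,fx=4,fy=4,interpolation=cv2.INTER_CUBIC))
E
```

```text
t: 1.7
tcp_pos: [0.4213, 0.1975, 0.0328]
tool_rot: [[-0.006, -0.999, -0.041], [-0.001, -0.041, 0.999], [-1.0, 0.006, -0.001]]
ft_force: [-0.2, 0.5, -0.8]
gripper_width: 0.0559
t: 2.2
tcp_pos: [0.4433, 0.1982, 0.037]
tool_rot: [[0.002, -0.999, -0.041], [0.0, -0.041, 0.999], [-1.0, -0.002, 0.0]]
ft_force: [-0.0, -0.4, 1.3]
gripper_width: 0.0556
```

View pics/s2.png

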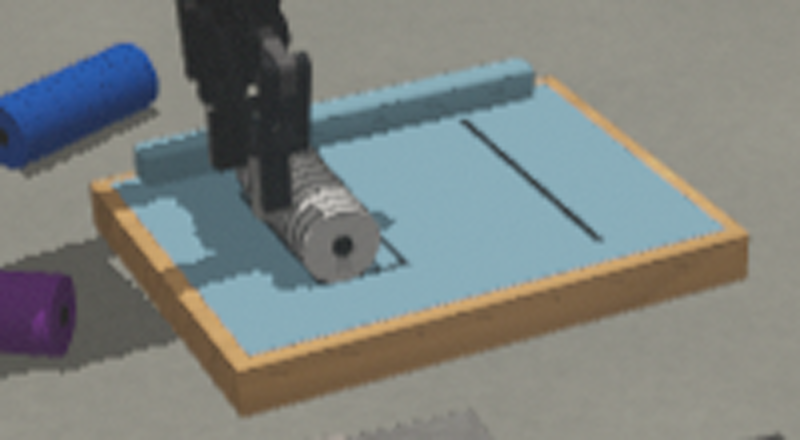

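```bash
python3 -m handwheel '[0.3,0,0,0,-0.3, 0.4,0,0,0,-0.3, 0.5,0,0,0,-0.3, 0.5,0,0,0,-0.3, 0.5,0,0,0,-0.3]'
python3 -m handwheel '[0.5,0,0,0,-0.3, 0.5,0.1,0,0,-0.3, 0.5,0,0,0,-0.3, 0.5,0.1,0,0,-0.3, 0.5,0,0,0,-0.3]'
python3 -m handwheel '[0.4,0,0,0,-0.3, 0.4,0.1,0,0,-0.3, 0.4,0,0,0,-0.3, 0.4,0,0,0,-0.3, 0.4,0,0,0,-0.3]'
python3 -m handwheel '[0.3,0,0,0,-0.3, 0.3,0,0,0,-0.3, 0.3,0,0,0,-0.3, 0.3,0,0,0,-0.3, 0.2,0,0,0,-0.3]'
python3 - <<'E'
from plant import grab_frame
import cv2
s=(slice(170,280),slice(200,400))
f=grab_frame("side")["frame"]; cv2.imwrite("pics/s3.png",cv2.resize(f[s],None,fx=4,fy=4,interpolation=cv2.INTER_CUBIC))
E
```

```text
t: 2.75
tcp_pos: [0.4684, 0.1983, 0.0424]
tool_rot: [[0.007, -0.999, -0.042], [-0.0, -0.042, 0.999], [-1.0, -0.007, -0.001]]
ft_force: [-12.1, -4.7, 53.6]
gripper_width: 0.0551
t: 3.25
tcp_pos: [0.5003, 0.1989, 0.0459]
tool_rot: [[0.021, -0.999, -0.043], [-0.002, -0.043, 0.999], [-1.0, -0.021, -0.003]]
ft_force: [-2.1, -12.6, 49.9]
gripper_width: 0.0554
t: 3.75
tcp_pos: [0.5203, 0.1992, 0.0459]
tool_rot: [[0.021, -0.999, -0.042], [-0.002, -0.042, 0.999], [-1.0, -0.021, -0.003]]
ft_force: [0.4, -14.1, 46.5]
gripper_width: 0.0555
t: 4.25
tcp_pos: [0.534, 0.1994, 0.0447]
tool_rot: [[0.02, -0.999, -0.041], [-0.001, -0.041, 0.999], [-1.0, -0.02, -0.002]]
ft_force: [5.3, -12.2, 34.3]
gripper_width: 0.0558
```

View pics/s3.png

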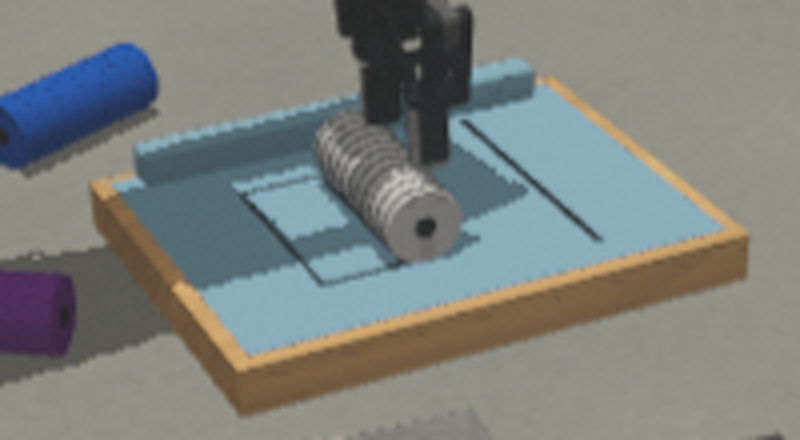

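Run:
```python
from plant import grab_frame
from h import *
import cv2
print(ray('side',(306.25,227),.052), ray('side',(285.7,231.1),.052))
s=(slice(170,280),slice(200,400))
f=grab_frame("scene")["frame"]; cv2.imwrite("pics/s4.png",cv2.resize(f[160:310,300:480],None,fx=4,fy=4,interpolation=cv2.INTER_CUBIC))
f=grab_frame("wrist")["frame"]; cv2.imwrite("pics/w4.png",f)
```

```text
[0.52227053 0.14041061 0.052     ] [0.47642    0.14224331 0.052     ]
```

View pics/s4.png

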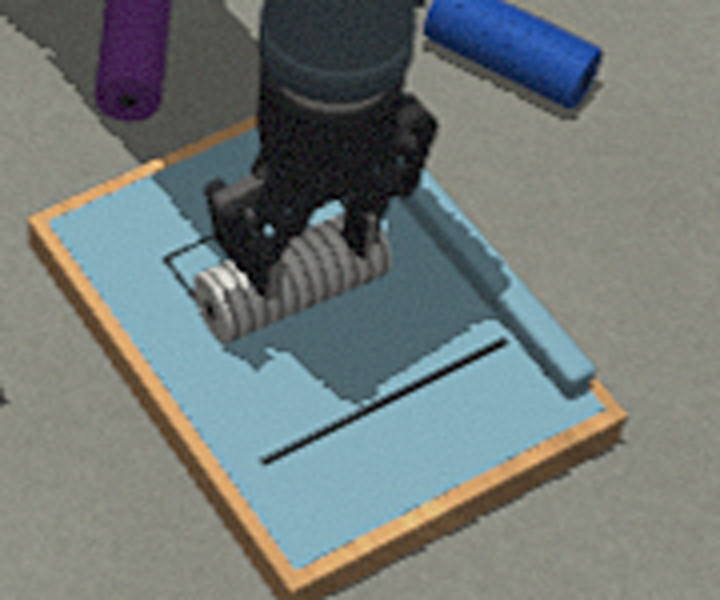

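View pics/w4.png

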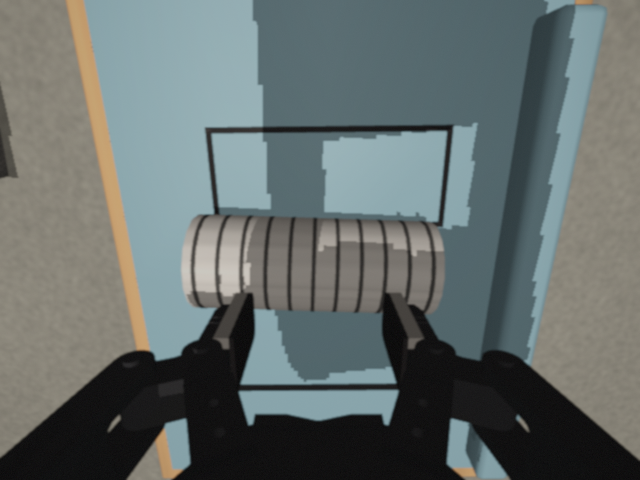

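The fingers rode up onto the roller's top, because the tips sit higher when the jaws are open. The wrist view shows the tips ahead of the axis, on the +x side at row ~295. I'll lift straight off and look again.

```bash
python3 -m handwheel '[0,0,0.5,0,-0.3, 0,0,0.7,0,-0.3, 0,0,1.5,0,-0.3, 0,0,3,0,-0.3, 0,0,3,0,-0.3]'
python3 - <<'E'
from plant import grab_frame
from h import *
import cv2
f=grab_frame("side")["frame"]; cv2.imwrite("pics/s5.png",cv2.resize(f[170:280,200:400],None,fx=4,fy=4,interpolation=cv2.INTER_CUBIC))
f=grab_frame("wrist");c=dict(K=f['camera_matrix'],R=f['R'],t=f['t']); np.savez("w5.npz",**c); cv2.imwrite("pics/w5.png",f["frame"])
E
```

```text
t: 4.9
tcp_pos: [0.5219, 0.2011, 0.1233]
tool_rot: [[-0.003, -0.999, -0.042], [-0.0, -0.042, 0.999], [-1.0, 0.003, -0.0]]
ft_force: [0.7, 0.6, -0.6]
gripper_width: 0.0553
```

View pics/s5.png

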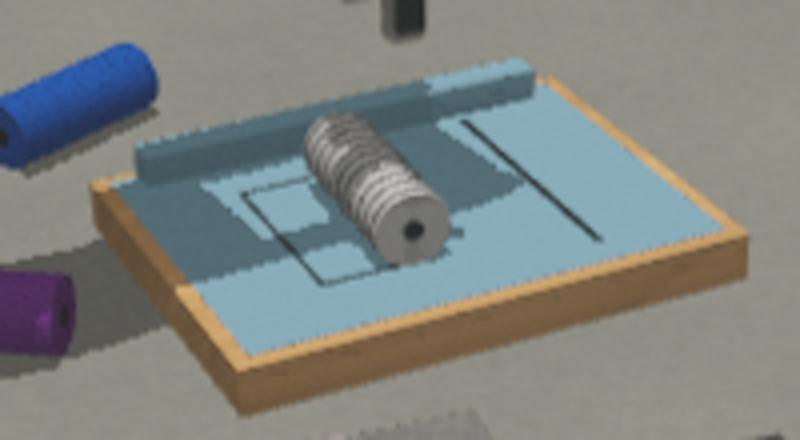

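View pics/w5.png

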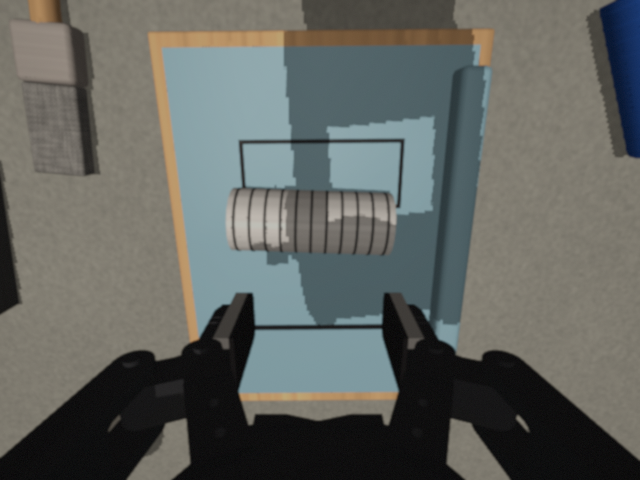

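Run:
```python
from h import *
d=np.load("w5.npz"); c=dict(K=d['K'],R=d['R'],t=d['t'])
print('side hub',ray('side',(200+414/4,170+230/4),.052))
for n,uv,z in [('lineL',(255,327.5),.03),('lineR',(383,327),.03),('oTL',(241,142),.03),('oTR',(403,141),.03),('rollL',(230,219),.052),('rollR',(393,222),.052),('boardTL',(150,31),.03),('boardTR',(493,31),.03),('boardB',(240,401),.03),('boardB2',(398,401),.03)]: print(n,ray(c,uv,z).round(4))
```

```text
side hub [0.51615592 0.14085627 0.052     ]
lineL [0.6154 0.1536 0.03  ]
lineR [0.6104 0.2624 0.03  ]
oTL [0.4632 0.1453 0.03  ]
oTR [0.4576 0.2618 0.03  ]
rollL [0.5149 0.1409 0.052 ]
rollR [0.5122 0.2559 0.052 ]
boardTL [0.395  0.0871 0.03  ]
boardTR [0.3853 0.313  0.03  ]
boardB [0.693 0.139 0.03 ]
boardB2 [0.687  0.2837 0.03  ]
```

Run:
```python
from h import *
for n,uv,tcp in [('s5',(301.2,179.5),(.5219,.2011,.1233)),('s3',(307.5,210),(.534,.1994,.0447)),('s2',(267.5,223),(.4433,.1982,.037))]:
    for z in np.arange(.02,.15,.001):
        p=ray('side',uv,z)
        if abs(p[1]-(tcp[1]-.035))<.0008: print(n,p.round(4),'dz',round(p[2]-tcp[2],4),'dx',round(p[0]-tcp[0],4))
```

```text
s3 [0.5361 0.165  0.078 ] dz 0.0333 dx 0.0021
s2 [0.4447 0.1639 0.068 ] dz 0.031 dx 0.0014
```

Run:
```python
from plant import grab_frame,readout
from h import *
import cv2
s=readout.state();print(s['tcp_pos'],s['tool_rot'],s['gripper_width'])
tcp=s['tcp_pos'];J=s['tool_rot'][:,2]
for n in('side','scene'):
    f=grab_frame(n)["frame"].copy()
    f=cv2.resize(f,None,fx=4,fy=4,interpolation=cv2.INTER_CUBIC)
    for k,col in((0,(0,0,255)),(.035,(0,255,0)),(-.035,(255,0,0))):
        p=proj(n,tcp+k*J)[0]; cv2.circle(f,tuple(int(round(4*v)) for v in p),4,col,-1)
    q=(4*proj(n,tcp)[0]).astype(int); f=f[max(0,q[1]-280):q[1]+200,max(0,q[0]-300):q[0]+300]; cv2.imwrite(f"pics/t_{n}.png",f)
```

```text
[0.52587913 0.20190423 0.12772098] [[ 0.00709378 -0.9990944  -0.04195303]
 [ 0.00134948 -0.04194448  0.99911903]
 [-0.99997393 -0.00714415  0.00105072]] 0.055534325861605234
```

View pics/t_side.png

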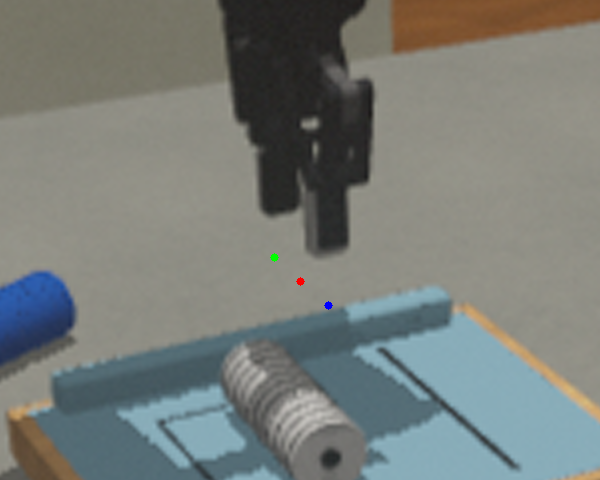

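View pics/t_scene.png

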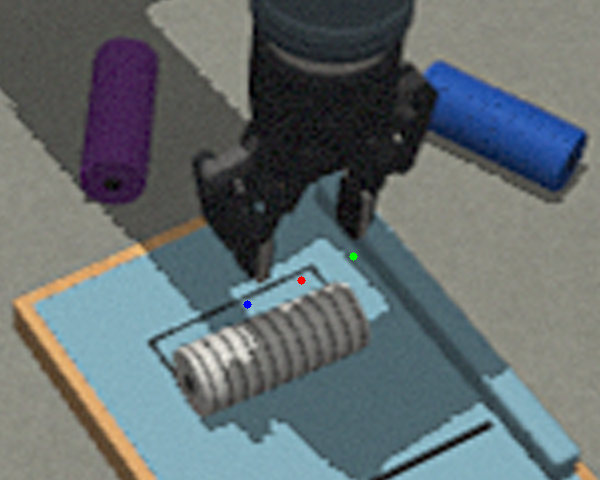

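```bash
python3 -m handwheel '[-2,0,0,0,1, -2,0,0,0,1, -2,0,0,0,1, -2,0,0,0,1, 0,0,0,0,1]'
cat > tip.py <<'E'
from plant import grab_frame,readout
from h import *
import cv2,sys
s=readout.state();print(s['t'],s['tcp_pos'],s['gripper_width'],s['ft_force'])
tcp=s['tcp_pos'];J=s['tool_rot'][:,2]
for n in('side','scene'):
    f=grab_frame(n)["frame"].copy()
    f=cv2.resize(f,None,fx=4,fy=4,interpolation=cv2.INTER_CUBIC)
    p=proj(n,tcp)[0]; cv2.circle(f,tuple(int(round(4*v)) for v in p),4,(0,0,255),-1)
    q=(4*p).astype(int); f=f[max(0,q[1]-220):q[1]+200,max(0,q[0]-200):q[0]+200]; cv2.imwrite(f"pics/{sys.argv[1]}_{n}.png",f)
a=[cv2.imread(f"pics/{sys.argv[1]}_{n}.png") for n in('side','scene')]
h=min(x.shape[0] for x in a); cv2.imwrite(f"pics/{sys.argv[1]}.png",np.hstack([x[:h] for x in a]))
E
python3 tip.py shut
```

```text
t: 5.6
tcp_pos: [0.4395, 0.201, 0.121]
tool_rot: [[-0.005, -0.999, -0.042], [-0.001, -0.042, 0.999], [-1.0, 0.005, -0.001]]
ft_force: [0.3, 0.5, -0.6]
gripper_width: -0.0003
5.6 [0.43946689 0.20098513 0.12099575] -0.0002632592952584331 [ 0.29312432  0.51270804 -0.5723561 ]
```

View pics/shut.png

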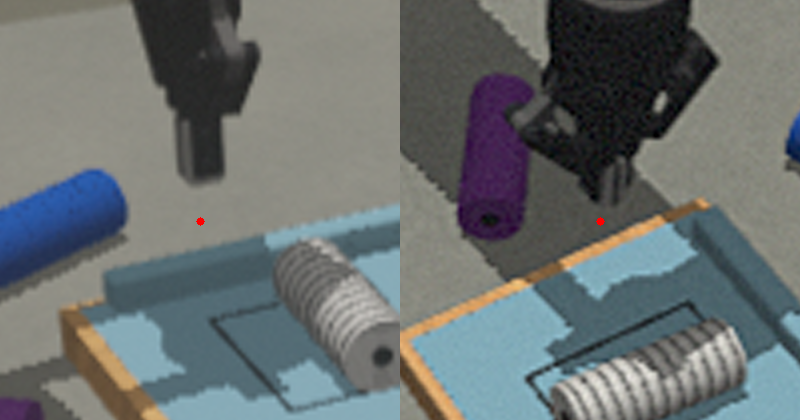

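Run:
```python
from h import *
t=np.array([.4395,.2010,.1210])
for n,o in(('side',(202-200,182-221)),('scene',(613-600,200-221))):
    for dx,dz in((0,.015),(0,.02),(0,.025),(-.01,.02)):
        print(n,dx,dz,((proj(n,t+[dx,0,dz])-proj(n,t))[0]*4).round(1),'obs',o)
```

```text
side 0 0.015 [ -1.8 -26. ] obs (2, -39)
side 0 0.02 [ -2.4 -34.8] obs (2, -39)
side 0 0.025 [ -3.1 -43.6] obs (2, -39)
side -0.01 0.02 [-20.8 -31.3] obs (2, -39)
scene 0 0.015 [  1.3 -17.2] obs (13, -21)
scene 0 0.02 [  1.7 -23. ] obs (13, -21)
scene 0 0.025 [  2.1 -28.8] obs (13, -21)
scene -0.01 0.02 [ -6.7 -34.5] obs (13, -21)
```

The shut tips really sit about 20 mm above the reported TCP, and both cameras agree. That explains the ride-up. I'll check it by gently touching the bare board behind the roller.

```bash
python3 -m handwheel '[0,0,-2.5,0,1, 0,0,-2.5,0,1, 0,0,-2.5,0,1, 0,0,-1.5,0,1, 0,0,-0.5,0,1]'
python3 -m handwheel '[0,0,-0.3,0,1, 0,0,-0.2,0,1, 0,0,-0.2,0,1]'
python3 -m handwheel '[0,0,-0.2,0,1, 0,0,-0.1,0,1]'
```

```text
t: 6.2
tcp_pos: [0.4423, 0.2006, 0.0258]
tool_rot: [[-0.004, -0.999, -0.041], [-0.001, -0.041, 0.999], [-1.0, 0.004, -0.001]]
ft_force: [-0.6, -0.1, -0.5]
gripper_width: 0.0001
t: 6.5
tcp_pos: [0.4441, 0.2011, 0.0216]
tool_rot: [[0.002, -0.999, -0.041], [0.0, -0.041, 0.999], [-1.0, -0.002, 0.0]]
ft_force: [-0.5, -0.3, -0.5]
gripper_width: 0.0001
t: 6.7
tcp_pos: [0.4435, 0.2011, 0.0183]
tool_rot: [[0.001, -0.999, -0.041], [0.0, -0.041, 0.999], [-1.0, -0.001, 0.0]]
ft_force: [0.3, -0.5, 0.3]
gripper_width: 0.0003
```

```bash
for i in 1 2 3; do :; done; python3 -m handwheel '[0,0,-0.2,0,1, 0,0,-0.2,0,1, 0,0,0,0,1]'
python3 -m handwheel '[0,0,-0.2,0,1, 0,0,-0.1,0,1]'; python3 -m handwheel '[0,0,-0.1,0,1, 0,0,0,0,1]'; python3 tip.py low
```

```text
t: 7.0
tcp_pos: [0.443, 0.2009, 0.0138]
tool_rot: [[-0.0, -0.999, -0.041], [-0.0, -0.041, 0.999], [-1.0, 0.0, -0.0]]
ft_force: [-0.4, -0.3, 0.6]
gripper_width: 0.0001
t: 7.2
tcp_pos: [0.4432, 0.201, 0.0108]
tool_rot: [[-0.0, -0.999, -0.041], [-0.0, -0.041, 0.999], [-1.0, 0.0, -0.0]]
ft_force: [0.4, -0.1, -0.4]
gripper_width: -0.0
t: 7.4
tcp_pos: [0.4431, 0.201, 0.0098]
tool_rot: [[-0.0, -0.999, -0.041], [-0.0, -0.041, 0.999], [-1.0, 0.0, -0.0]]
ft_force: [-0.2, 0.5, 1.0]
gripper_width: -0.0003
7.4 [0.44306947 0.20098288 0.00983496] -0.000319265652073941 [-0.1834827   0.48617939  0.95405011]
```

View pics/low.png

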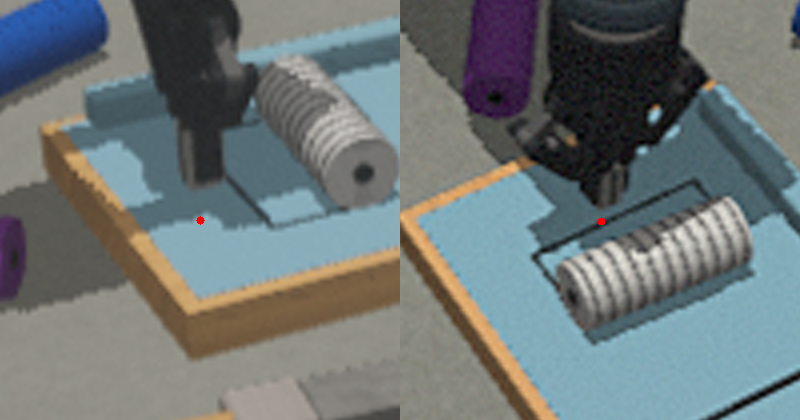

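```bash
python3 -m handwheel '[0,0,-0.1,0,1, 0,0,0,0,1]'; python3 -m handwheel '[0,0,-0.1,0,1, 0,0,0,0,1]';python3 -m handwheel '[0,0,-0.1,0,1, 0,0,0,0,1]'
```

```text
t: 7.7
tcp_pos: [0.4431, 0.201, 0.0089]
tool_rot: [[-0.0, -0.999, -0.041], [-0.0, -0.041, 0.999], [-1.0, 0.0, -0.0]]
ft_force: [0.1, -0.5, -0.1]
gripper_width: 0.0002
t: 7.9
tcp_pos: [0.4431, 0.201, 0.0079]
tool_rot: [[-0.0, -0.999, -0.041], [-0.0, -0.041, 0.999], [-1.0, 0.0, -0.0]]
ft_force: [-0.0, -0.2, -0.4]
gripper_width: 0.0
t: 8.1
tcp_pos: [0.4431, 0.201, 0.0069]
tool_rot: [[-0.0, -0.999, -0.041], [-0.0, -0.041, 0.999], [-1.0, 0.0, -0.0]]
ft_force: [0.3, 0.7, 1.1]
gripper_width: -0.0001
```

```bash
python3 -m handwheel '[0,0,-0.1,0,1, 0,0,-0.1,0,1, 0,0,0,0,1]'; python3 -m handwheel '[0,0,-0.1,0,1, 0,0,-0.1,0,1, 0,0,0,0,1]';python3 tip.py low2
```

```text
t: 8.4
tcp_pos: [0.4432, 0.201, 0.0067]
tool_rot: [[-0.001, -0.999, -0.042], [-0.0, -0.042, 0.999], [-1.0, 0.001, -0.0]]
ft_force: [-8.2, -3.2, 21.8]
gripper_width: -0.0001
t: 8.7
tcp_pos: [0.4433, 0.201, 0.0066]
tool_rot: [[-0.001, -0.999, -0.042], [-0.001, -0.042, 0.999], [-1.0, 0.001, -0.001]]
ft_force: [-16.7, -5.3, 42.9]
gripper_width: -0.0001
8.7 [0.44327327 0.20104485 0.00656723] -8.20384563749192e-05 [-16.68933193  -5.32470229  42.87026146]
```

View pics/low2.png

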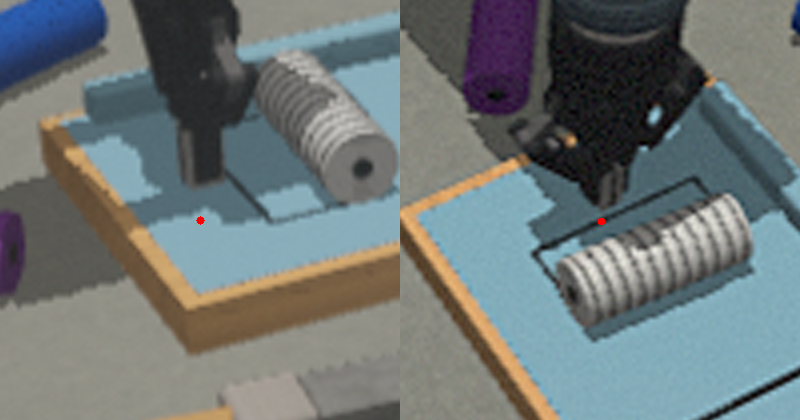

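```bash
python3 -m handwheel '[0,0,0.4,0,1, 0,0,0.4,0,1, 0,0,0.4,0,1, 0,0,0.3,0,1, 0,0,0,0,1]'
cat > box.py <<'E'
from plant import grab_frame,readout
from h import *
import cv2,sys
s=readout.state();tcp=s['tcp_pos'];R=s['tool_rot'];print(s['t'],tcp,s['gripper_width'],s['ft_force'])
off=float(sys.argv[2]); hw=(s['gripper_width']+.029)/2; a=[]
for n in('side','scene'):
    f=cv2.resize(grab_frame(n)["frame"],None,fx=8,fy=8,interpolation=cv2.INTER_CUBIC)
    pts=[tcp+[0,0,off]+u*R[:,1]+v*R[:,2] for u,v in rect(.011,hw)]
    P=(8*(proj(n,np.array(pts))+.5)).round().astype(int)
    cv2.polylines(f,[P.reshape(-1,1,2)],True,(0,0,255),1)
    q=P.mean(0).astype(int); f=f[max(0,q[1]-200):q[1]+200,max(0,q[0]-200):q[0]+200]; a.append(f)
h=min(x.shape[0] for x in a); cv2.imwrite(f"pics/{sys.argv[1]}.png",np.hstack([x[:h] for x in a]))
E
python3 box.py box1 .0233
```

```text
t: 9.3
tcp_pos: [0.4435, 0.201, 0.0182]
tool_rot: [[0.0, -0.999, -0.041], [0.0, -0.041, 0.999], [-1.0, -0.0, 0.0]]
ft_force: [-0.5, -1.1, 0.2]
gripper_width: 0.0003
9.3 [0.44345017 0.20102706 0.01821391] 0.00034312473235554496 [-0.50446713 -1.10289383  0.2082891 ]
```

View pics/box1.png

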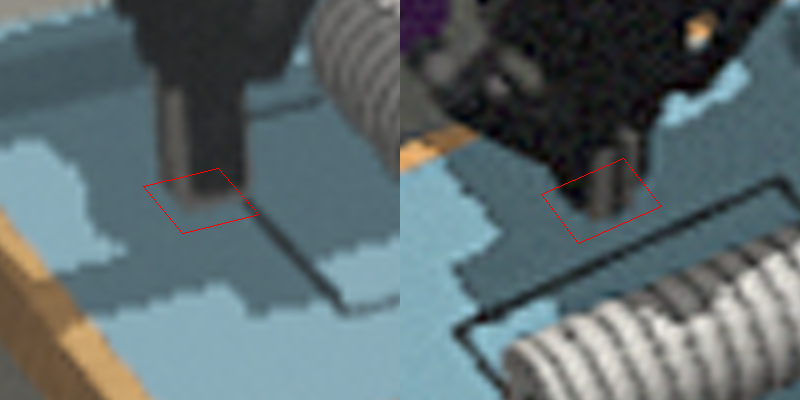

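Contact comes at TCP z=0.0067, so the shut tip is 23 mm above the reported TCP. XY agrees to about 2 mm. With jaws at 56 mm the offset is about 28 mm. Now I'll push the roller at its axis height.

```bash
python3 -m handwheel '[0,0,0,0,-0.3, 0.4,0,-0.3,0,-0.3, 0.5,0,-0.3,0,-0.3, 0.5,0,-0.2,0,-0.3, 0.5,0,-0.2,0,-0.3]'
python3 -m handwheel '[0.4,0,0,0,-0.3, 0.4,0,0,0,-0.3, 0.3,0,0,0,-0.3, 0.3,0,0,0,-0.3, 0.3,0,0,0,-0.3]'
python3 -m handwheel '[0.3,0,0,0,-0.3, 0.3,0,0,0,-0.3, 0.3,0,0,0,-0.3, 0.3,0,0,0,-0.3, 0.3,0,0,0,-0.3]'
python3 - <<'E'
from plant import grab_frame
import cv2
f=grab_frame("side")["frame"]; cv2.imwrite("pics/s6.png",cv2.resize(f[170:280,200:400],None,fx=4,fy=4,interpolation=cv2.INTER_CUBIC))
E
```

```text
t: 9.9
tcp_pos: [0.4627, 0.2009, 0.0076]
tool_rot: [[-0.0, -0.999, -0.041], [-0.0, -0.041, 0.999], [-1.0, 0.0, -0.0]]
ft_force: [-0.2, 0.1, -0.4]
gripper_width: 0.0557
t: 10.4
tcp_pos: [0.4793, 0.201, 0.008]
tool_rot: [[-0.0, -0.999, -0.041], [-0.0, -0.041, 0.999], [-1.0, 0.0, -0.0]]
ft_force: [-0.4, -0.3, 0.8]
gripper_width: 0.0555
t: 10.9
tcp_pos: [0.4944, 0.201, 0.008]
tool_rot: [[-0.0, -0.999, -0.041], [-0.0, -0.041, 0.999], [-1.0, 0.0, -0.0]]
ft_force: [0.3, -0.2, 0.7]
gripper_width: 0.0556
```

View pics/s6.png

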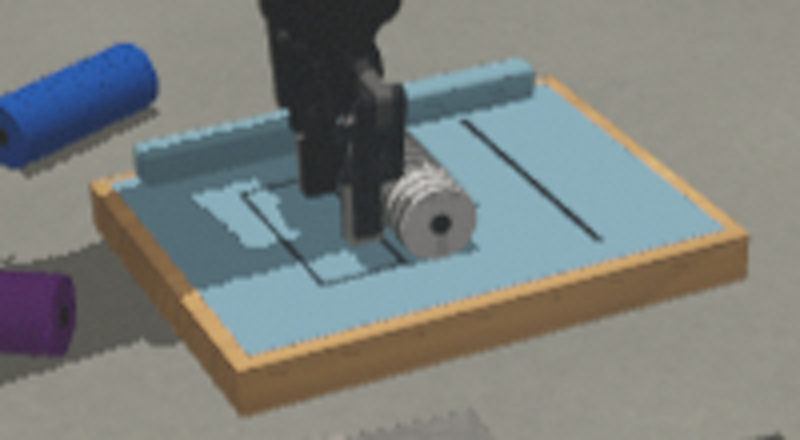

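```bash
python3 -m handwheel '[0.4,0,0,0,-0.3, 0.4,0,0,0,-0.3, 0.4,0.1,0,0,-0.3, 0.4,0,0,0,-0.3, 0.4,0,0,0,-0.3]'
python3 -m handwheel '[0.4,0,0,0,-0.3, 0.4,0.1,0,0,-0.3, 0.4,0,0,0,-0.3, 0.3,0,0,0,-0.3, 0.3,0,0,0,-0.3]'
python3 -m handwheel '[0.3,0,0,0,-0.3, 0.3,0,0,0,-0.3, 0.2,0,0,0,-0.3, 0.2,0,0,0,-0.3, 0.2,0,0,0,-0.3]'
python3 - <<'E'
from plant import grab_frame
from h import *
import cv2
f=grab_frame("side")["frame"]; cv2.imwrite("pics/s7.png",cv2.resize(f[170:280,200:400],None,fx=4,fy=4,interpolation=cv2.INTER_CUBIC))
print(ray('side',(200+439/4,170+223/4),.052))
E
```

```text
t: 11.45
tcp_pos: [0.5146, 0.202, 0.008]
tool_rot: [[0.0, -0.999, -0.041], [-0.0, -0.041, 0.999], [-1.0, -0.0, -0.0]]
ft_force: [-0.1, 0.0, -0.0]
gripper_width: 0.0555
t: 11.95
tcp_pos: [0.5324, 0.203, 0.0079]
tool_rot: [[-0.0, -0.999, -0.041], [-0.0, -0.041, 0.999], [-1.0, 0.0, -0.0]]
ft_force: [-1.3, 0.1, 0.9]
gripper_width: 0.0552
t: 12.45
tcp_pos: [0.5443, 0.203, 0.0079]
tool_rot: [[-0.0, -0.999, -0.041], [0.0, -0.041, 0.999], [-1.0, 0.0, 0.0]]
ft_force: [-0.4, -0.5, 0.3]
gripper_width: 0.0557
[0.53113734 0.14234929 0.052     ]
```

View pics/s7.png

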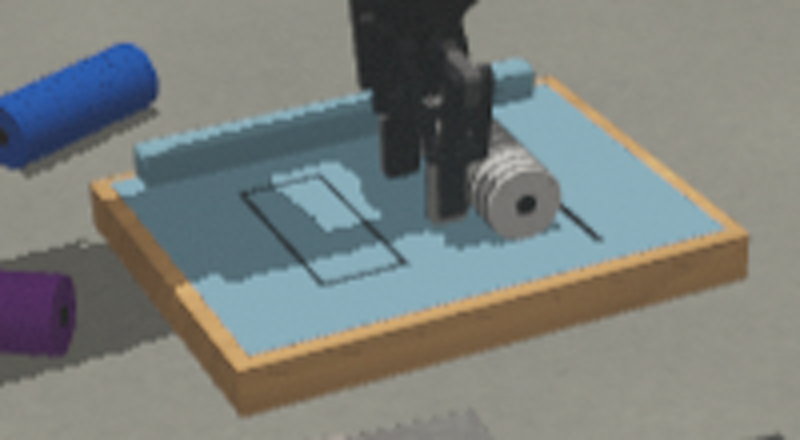

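```bash
python3 -m handwheel '[0.2,0,0,0,-0.3, 0.3,0,0,0,-0.3, 0.3,0,0,0,-0.3, 0.3,0,0,0,-0.3, 0.2,0,0,0,-0.3]'
python3 -m handwheel '[0.2,0,0,0,-0.3, 0.2,0,0,0,-0.3, 0.2,0,0,0,-0.3, 0.1,0,0,0,-0.3, 0.1,0,0,0,-0.3]'
python3 - <<'E'
from plant import grab_frame
from h import *
import cv2
f=grab_frame("side")["frame"]; cv2.imwrite("pics/s8.png",cv2.resize(f[170:280,200:400],None,fx=4,fy=4,interpolation=cv2.INTER_CUBIC))
print(ray('side',(200+526/4,170+204/4),.052))
E
```

```text
t: 13.0
tcp_pos: [0.5576, 0.203, 0.008]
tool_rot: [[0.0, -0.999, -0.041], [0.0, -0.041, 0.999], [-1.0, -0.0, 0.0]]
ft_force: [0.7, 0.9, 0.5]
gripper_width: 0.0557
t: 13.5
tcp_pos: [0.5653, 0.203, 0.008]
tool_rot: [[-0.0, -0.999, -0.041], [0.0, -0.041, 0.999], [-1.0, 0.0, 0.0]]
ft_force: [0.7, 0.5, 0.3]
gripper_width: 0.0559
[0.58189101 0.14208125 0.052     ]
```

View pics/s8.png

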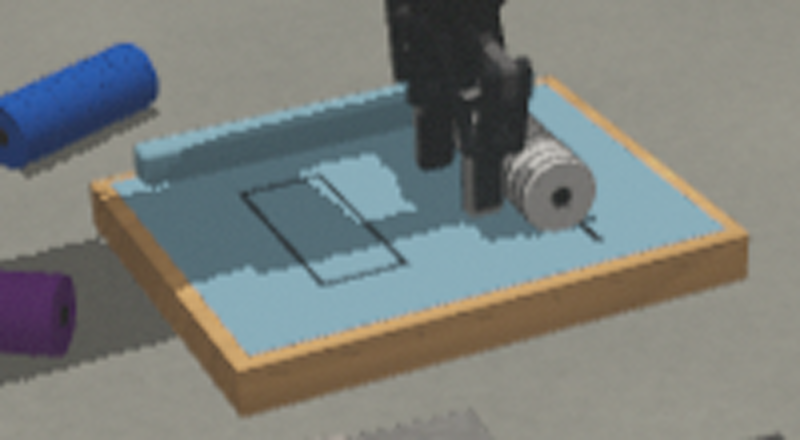

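```bash
python3 - <<'E'
from h import *
print(ray('side',(200+562/4,170+197/4),.052),ray('side',(349.8,229.8),.03))
E
python3 -m handwheel '[0.1,0,0,0,-0.3, 0.1,0,0,0,-0.3, 0.1,0,0,0,-0.3, 0.1,0,0,0,-0.3, 0.1,0,0,0,-0.3]'
python3 - <<'E'
from plant import grab_frame
from h import *
import cv2
f=grab_frame("side")["frame"]; cv2.imwrite("pics/s9.png",cv2.resize(f[180:250,270:390],None,fx=6,fy=6,interpolation=cv2.INTER_CUBIC))
f=grab_frame("scene")["frame"]; cv2.imwrite("pics/s9b.png",cv2.resize(f[200:310,340:470],None,fx=5,fy=5,interpolation=cv2.INTER_CUBIC))
E
```

```text
[0.60286881 0.14106973 0.052     ] [0.61799241 0.12576195 0.03      ]
t: 14.05
tcp_pos: [0.5703, 0.203, 0.008]
tool_rot: [[0.0, -0.999, -0.041], [0.0, -0.041, 0.999], [-1.0, -0.0, 0.0]]
ft_force: [0.2, -0.8, 0.0]
gripper_width: 0.0552
```

View pics/s9.png

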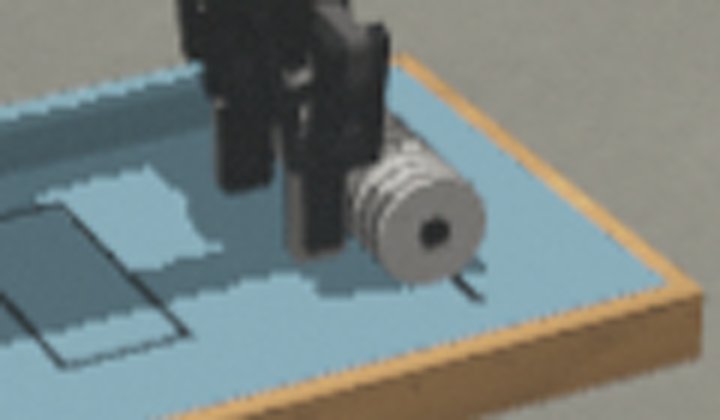

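View pics/s9b.png

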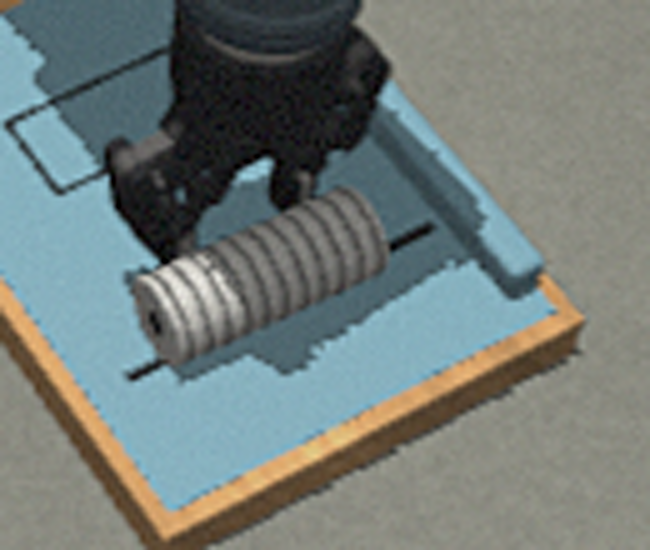

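```bash
cat > rel.py <<'E'
from h import *
def rel(cam,hub,l0,l1):
    h=ray(cam,hub,.052)[:2]; a=ray(cam,l0,.03)[:2]; b=ray(cam,l1,.03)[:2]
    d=(b-a)/np.linalg.norm(b-a); n=np.array([d[1],-d[0]]); print(cam,h.round(4),'rel x mm',round(1000*(h-a)@n,1),'along',round(1000*(h-a)@d,1), 'len',round(1000*np.linalg.norm(b-a)))
E
python3 - <<'E'
from rel import *
rel('side',(342.3,218.7),(349.8,229.8),(315.7,200.5))
rel('scene',(370.6,264.2),(365.8,275.4),(426.3,245.3))
E
```

```text
side [0.6075 0.1417] rel x mm -9.5 along 16.5 len 164
scene [0.6042 0.1414] rel x mm -8.8 along 16.7 len 168
```

```bash
python3 -m handwheel '[0.1,0,0,0,-0.3, 0.1,0,0,0,-0.3, 0.1,0,0,0,-0.3, 0.1,0,0,0,-0.3, 0.1,0,0,0,-0.3]'
python3 -m handwheel '[0.1,0,0,0,-0.3, 0.1,0,0,0,-0.3, 0.1,0,0,0,-0.3, 0,0,0,0,-0.3, 0,0,0,0,-0.3]'
python3 - <<'E'
from plant import grab_frame
from h import *
import cv2
f=grab_frame("side")["frame"]; cv2.imwrite("pics/s10.png",cv2.resize(f[180:250,270:390],None,fx=6,fy=6,interpolation=cv2.INTER_CUBIC))
f=grab_frame("scene")["frame"]; cv2.imwrite("pics/s10b.png",cv2.resize(f[200:310,340:470],None,fx=5,fy=5,interpolation=cv2.INTER_CUBIC))
E
```

```text
t: 14.65
tcp_pos: [0.5753, 0.203, 0.008]
tool_rot: [[-0.0, -0.999, -0.041], [0.0, -0.041, 0.999], [-1.0, 0.0, 0.0]]
ft_force: [-0.5, 0.5, 1.0]
gripper_width: 0.0554
t: 15.15
tcp_pos: [0.5782, 0.203, 0.008]
tool_rot: [[0.0, -0.999, -0.041], [-0.0, -0.041, 0.999], [-1.0, -0.0, -0.0]]
ft_force: [-0.6, -0.3, 0.5]
gripper_width: 0.0555
```

View pics/s10.png

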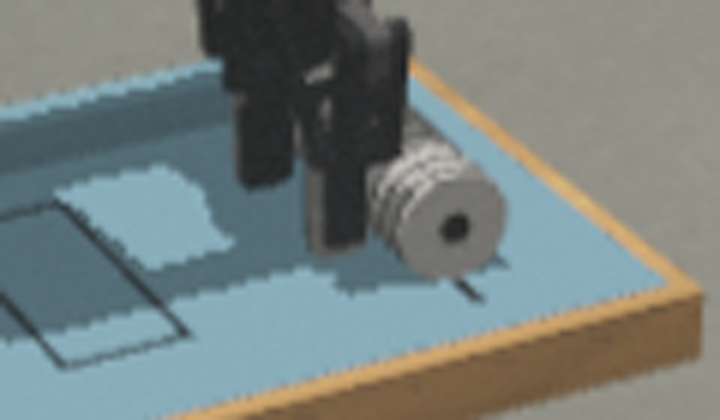

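View pics/s10b.png

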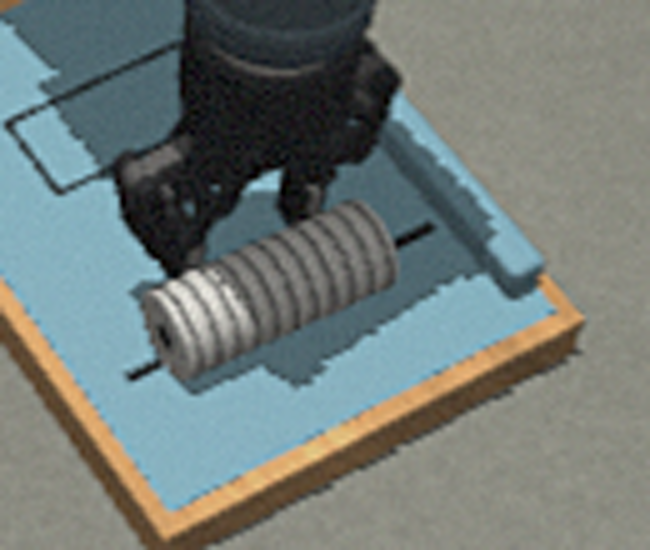

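Run:
```python
from rel import *
rel('side',(345.8,218),(349.8,229.8),(315.7,200.5))
rel('scene',(372.6,267.2),(365.8,275.4),(426.3,245.3))
```

```text
side [0.6158 0.1414] rel x mm -1.3 along 15.7 len 164
scene [0.6132 0.1414] rel x mm 0.2 along 16.3 len 168
```

The roller is within about 1.5 mm of the line in both cameras. I'll back off, rise and move over the tray.

```bash
python3 -m handwheel '[-0.5,0,0,0,-0.3, -1,0,0,0,-0.3, -1.5,0,1,0,-0.3, 0,0,4,0,-0.3, 0,0,4,0,-0.3]'
python3 -m handwheel '[0,-2,3,0,0.5, 0,-4,1,-2,1, 0,-4,0,-2,1, 0,-4,0,-2,1, 0,-4,0,-1.2,1]'
python3 -m handwheel '[0,-4,0,0,1, 0,-4,0,0,1, 0,-4,0,0,1, 0,-4,0,0,1, 0,-4,0,0,1]'
python3 -m handwheel '[0,-2,0,0,1, 0,-0.9,0,0,1, 0,0,0,0,1]'
python3 - <<'E'
from plant import grab_frame
from h import *
import cv2
f=grab_frame("side")["frame"]; cv2.imwrite("pics/s11.png",f)
f=grab_frame("wrist");c=dict(K=f['camera_matrix'],R=f['R'],t=f['t']); np.savez("w11.npz",**c); cv2.imwrite("pics/w11.png",f["frame"])
E
```

```text
t: 15.75
tcp_pos: [0.5455, 0.2029, 0.0975]
tool_rot: [[-0.004, -0.999, -0.042], [-0.001, -0.042, 0.999], [-1.0, 0.004, -0.0]]
ft_force: [1.1, -0.2, -0.6]
gripper_width: 0.0554
t: 16.25
tcp_pos: [0.5472, 0.022, 0.1381]
tool_rot: [[0.0, -0.996, 0.085], [-0.0, 0.085, 0.996], [-1.0, -0.0, -0.0]]
ft_force: [0.6, 0.1, -0.9]
gripper_width: -0.0
t: 16.75
tcp_pos: [0.5472, -0.178, 0.1379]
tool_rot: [[-0.0, -0.996, 0.084], [0.0, 0.084, 0.996], [-1.0, 0.0, 0.0]]
ft_force: [1.3, -0.5, 0.7]
gripper_width: 0.0001
t: 17.05
tcp_pos: [0.5476, -0.2063, 0.1378]
tool_rot: [[-0.0, -0.996, 0.086], [0.0, 0.086, 0.996], [-1.0, 0.0, 0.0]]
ft_force: [-0.2, 0.5, 0.3]
gripper_width: 0.0004
```

View pics/s11.png

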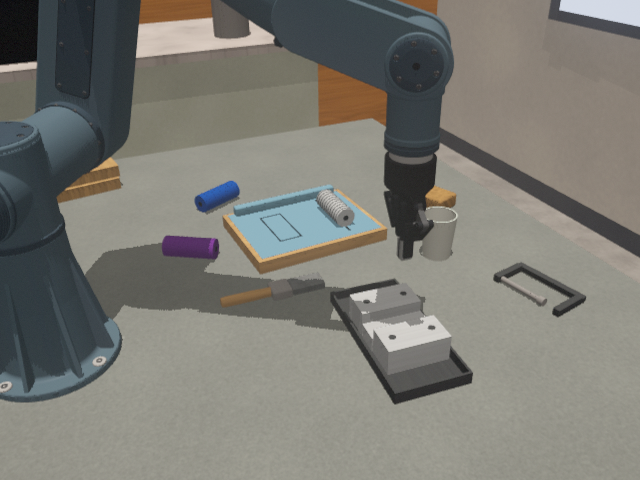

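View pics/w11.png

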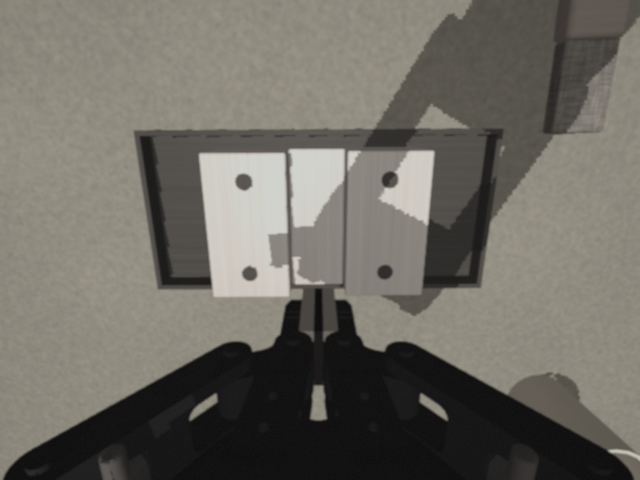

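```bash
python3 -m handwheel '[-0.3,0,-3,0,1, 0,0,-3,0,1, 0,0,-2.5,0,1, 0,0,-1.2,0,1, 0,0,-0.5,0,1]'
python3 box.py box2 .0233
```

```text
t: 17.65
tcp_pos: [0.5445, -0.2043, 0.0348]
tool_rot: [[-0.002, -0.997, 0.083], [0.001, 0.083, 0.997], [-1.0, 0.002, 0.001]]
ft_force: [0.6, 0.7, 0.6]
gripper_width: -0.0
17.65 [ 0.54452864 -0.20425912  0.03476254] -3.2401392203567085e-05 [0.63442021 0.71060932 0.55898467]
```

View pics/box2.png

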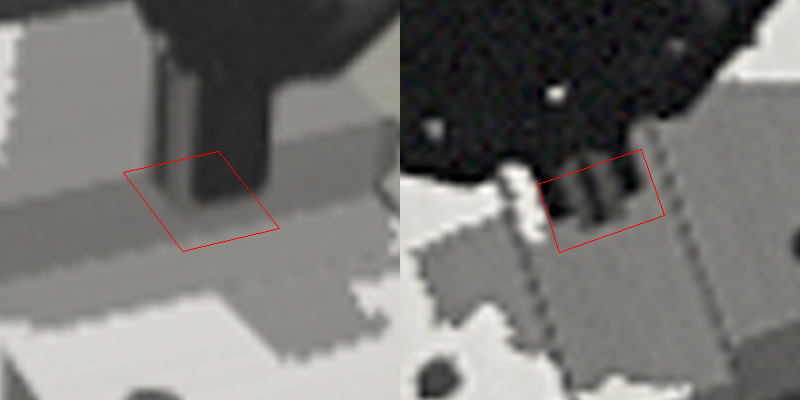

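```bash
python3 -m handwheel '[0,0,-0.6,0,1, 0,0,-0.6,0,1, 0,0,-0.5,0,1, 0,0,-0.4,0,1, 0,0,-0.1,0,1]'
python3 - <<'E'
from plant import grab_frame,readout
import cv2
print(readout.state()['tcp_pos'],readout.state()['ft_force'])
f=grab_frame("wrist"); cv2.imwrite("pics/w12.png",f["frame"])
E
```

```text
t: 18.25
tcp_pos: [0.5448, -0.2059, 0.0134]
tool_rot: [[-0.001, -0.996, 0.084], [0.001, 0.084, 0.996], [-1.0, 0.001, 0.0]]
ft_force: [0.1, -1.0, -0.7]
gripper_width: 0.0001
[ 0.54479666 -0.20585763  0.01335501] [ 0.14756643 -0.99612341 -0.71517047]
```

View pics/w12.png

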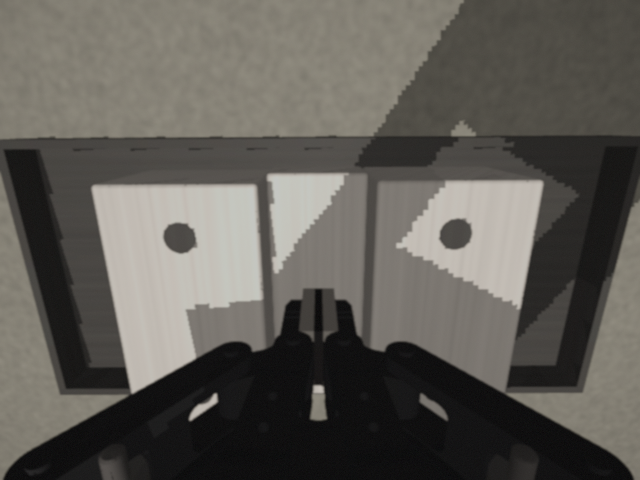

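Fingers are centred in the slot above the bar with no force. Now I'll push the left (+y) block.

```bash
python3 -m handwheel '[0,0.2,-0.15,0,1, 0,0.3,0,0,1, 0,0.3,0,0,1]'
python3 -m handwheel '[0,0.2,0,0,1, 0,0.2,0,0,1]'
python3 -m handwheel '[0,0.2,0,0,1, 0.1,0.3,0,0,1, 0,0.3,0,0,1]'
python3 -m handwheel '[0,0.3,0,0,1, 0.1,0.3,0,0,1, 0,0.3,0,0,1]'
```

```text
t: 18.6
tcp_pos: [0.5453, -0.1979, 0.0126]
tool_rot: [[0.0, -0.996, 0.084], [-0.0, 0.084, 0.996], [-1.0, -0.0, -0.0]]
ft_force: [-0.7, -8.3, 2.0]
gripper_width: -0.0003
t: 18.8
tcp_pos: [0.5459, -0.1954, 0.0133]
tool_rot: [[0.002, -0.996, 0.084], [-0.003, 0.084, 0.996], [-1.0, -0.002, -0.003]]
ft_force: [-0.9, -5.7, 0.4]
gripper_width: 0.0003
t: 19.1
tcp_pos: [0.547, -0.1876, 0.0134]
tool_rot: [[0.002, -0.996, 0.084], [-0.003, 0.084, 0.996], [-1.0, -0.002, -0.003]]
ft_force: [0.6, -6.0, 0.3]
gripper_width: -0.0003
t: 19.4
tcp_pos: [0.548, -0.1785, 0.0133]
tool_rot: [[0.002, -0.996, 0.084], [-0.003, 0.084, 0.996], [-1.0, -0.002, -0.003]]
ft_force: [0.1, -5.3, 0.3]
gripper_width: 0.0
```

```bash
python3 -m handwheel '[0.1,0.3,0,0,1, 0,0.3,0,0,1, 0,0.2,0,0,1, 0,0,0,0,1]'
python3 - <<'E'
from plant import grab_frame,readout
import cv2
f=grab_frame("side")["frame"]; cv2.imwrite("pics/s13.png",cv2.resize(f[270:410,320:480],None,fx=4,fy=4,interpolation=cv2.INTER_CUBIC))
E
```

```text
t: 19.8
tcp_pos: [0.5489, -0.1701, 0.0132]
tool_rot: [[0.002, -0.996, 0.084], [-0.002, 0.084, 0.996], [-1.0, -0.002, -0.002]]
ft_force: [1.0, -5.7, -0.3]
gripper_width: 0.0001
```

View pics/s13.png

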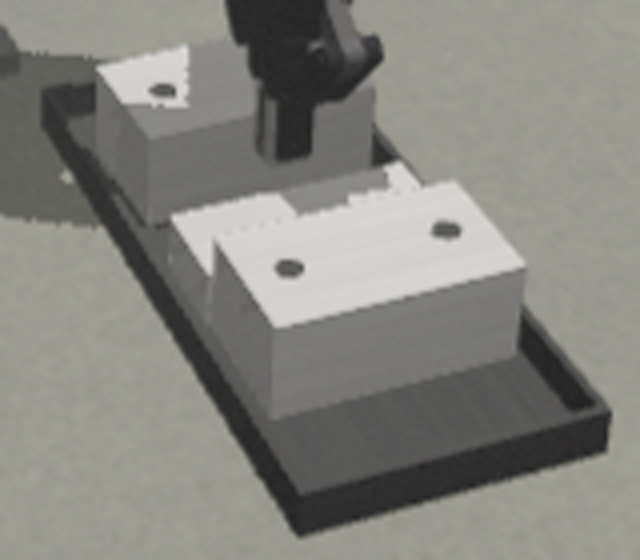

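```bash
python3 -m handwheel '[0,-0.5,0,0,1, -0.1,-0.8,0,0,1, -0.1,-0.8,0,0,1, -0.1,-0.8,0,0,1, 0,-0.6,0,0,1]'
python3 -m handwheel '[0,-0.4,0,0,1, 0,-0.3,0,0,1, 0,-0.3,0,0,1]'
python3 -m handwheel '[-0.1,-0.3,0,0,1, 0,-0.3,0,0,1, 0,-0.3,0,0,1]'
python3 -m handwheel '[-0.1,-0.3,0,0,1, 0,-0.3,0,0,1, 0,-0.3,0,0,1]'
```

```text
t: 20.35
tcp_pos: [0.5449, -0.2049, 0.0124]
tool_rot: [[-0.0, -0.996, 0.085], [0.0, 0.085, 0.996], [-1.0, 0.0, 0.0]]
ft_force: [-0.8, 0.4, 0.3]
gripper_width: 0.0002
t: 20.65
tcp_pos: [0.5452, -0.2141, 0.0124]
tool_rot: [[-0.0, -0.996, 0.084], [0.0, 0.084, 0.996], [-1.0, 0.0, 0.0]]
ft_force: [0.6, 2.3, -0.2]
gripper_width: 0.0001
t: 20.95
tcp_pos: [0.5442, -0.2207, 0.0124]
tool_rot: [[-0.001, -0.996, 0.084], [0.004, 0.084, 0.996], [-1.0, 0.001, 0.004]]
ft_force: [1.3, 8.6, 4.0]
gripper_width: 0.0
t: 21.25
tcp_pos: [0.5432, -0.2295, 0.0124]
tool_rot: [[-0.001, -0.996, 0.084], [0.004, 0.084, 0.996], [-1.0, 0.001, 0.004]]
ft_force: [0.6, 8.4, 3.5]
gripper_width: 0.0002
```

```bash
python3 -m handwheel '[0,-0.2,0,0,1, 0,-0.2,0,0,1, 0,-0.2,0,0,1]'
python3 - <<'E'
from plant import grab_frame,readout
import cv2
f=grab_frame("side")["frame"]; cv2.imwrite("pics/s14.png",cv2.resize(f[270:410,320:480],None,fx=4,fy=4,interpolation=cv2.INTER_CUBIC))
E
```

```text
t: 21.55
tcp_pos: [0.5431, -0.2354, 0.0124]
tool_rot: [[-0.001, -0.996, 0.084], [0.004, 0.084, 0.996], [-1.0, 0.001, 0.004]]
ft_force: [0.8, 8.6, 4.4]
gripper_width: -0.0002
```

View pics/s14.png

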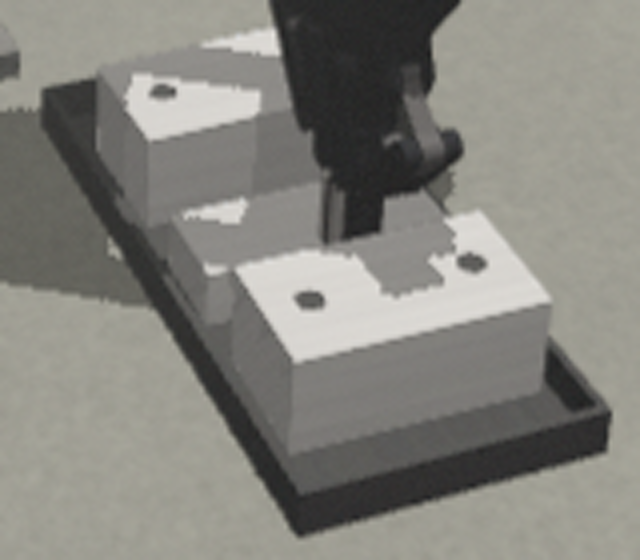

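Both blocks are sliding and staying upright. About 7 mm more for finger room, then I'll lift out and look.

```bash
python3 -m handwheel '[0,-0.2,0,0,1, 0,-0.2,0,0,1, 0,-0.2,0,0,1, 0,-0.1,0,0,1, 0,0,0,0,1]'
python3 -m handwheel '[0,0.4,0,0,1, 0,0.5,0.5,0,1, 0,0.7,2,0,1, 0,1,3,0,0.4, 0,0.9,3,0,0.4]'
python3 -m handwheel '[0,0,1,0,0.34, 0,0,0,0,0.34]'
python3 - <<'E'
from plant import grab_frame
from h import *
import cv2
f=grab_frame("wrist");c=dict(K=f['camera_matrix'],R=f['R'],t=f['t']); np.savez("w15.npz",**c); cv2.imwrite("pics/w15.png",f["frame"])
E
```

```text
t: 22.1
tcp_pos: [0.5432, -0.2426, 0.0124]
tool_rot: [[-0.001, -0.996, 0.084], [0.004, 0.084, 0.996], [-1.0, 0.001, 0.003]]
ft_force: [1.3, 7.8, 3.1]
gripper_width: -0.0001
t: 22.6
tcp_pos: [0.5427, -0.2094, 0.0982]
tool_rot: [[-0.001, -0.996, 0.084], [0.0, 0.084, 0.996], [-1.0, 0.001, 0.0]]
ft_force: [0.4, -0.4, 0.3]
gripper_width: 0.0255
t: 22.8
tcp_pos: [0.5445, -0.2108, 0.1096]
tool_rot: [[0.004, -0.996, 0.084], [-0.003, 0.084, 0.996], [-1.0, -0.004, -0.002]]
ft_force: [-0.6, -0.4, 0.3]
gripper_width: 0.0281
```

View pics/w15.png

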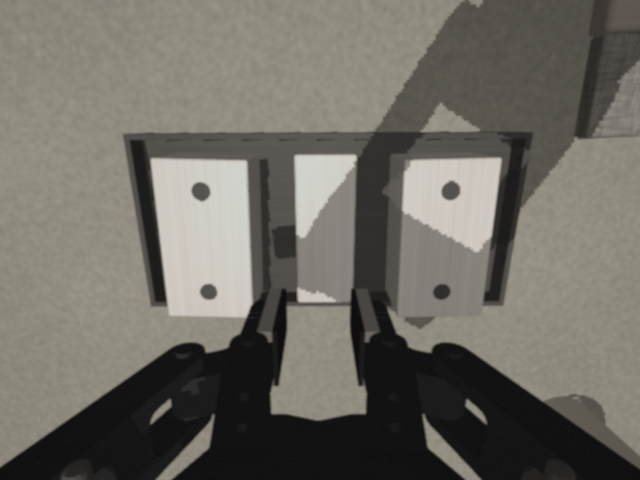

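Run:
```python
from h import *
d=np.load("w15.npz"); c=dict(K=d['K'],R=d['R'],t=d['t'])
for n,uv,z in [('barTL',(295,155),.032),('barTR',(356,154),.032),('barBL',(297,303),.032),('barBR',(355,304),.032),('Rin',(250,230),.052),('Lin',(402,230),.052),('RTL',(151,157),.052),('RBR',(254,317),.052),('LTR',(502,157),.052),('LBL',(398,316),.052)]: print(n,ray(c,uv,z).round(4))
print((ray(c,(295,155),.032)+ray(c,(355,304),.032))/2)
```

```text
barTL [ 0.4859 -0.22    0.032 ]
barTR [ 0.4887 -0.1794  0.032 ]
barBL [ 0.5957 -0.2299  0.032 ]
barBR [ 0.6002 -0.1858  0.032 ]
Rin [ 0.5297 -0.2529  0.052 ]
Lin [ 0.538  -0.1537  0.052 ]
RTL [ 0.4783 -0.3071  0.052 ]
RBR [ 0.5938 -0.2592  0.052 ]
LTR [ 0.4962 -0.092   0.052 ]
LBL [ 0.6013 -0.1573  0.052 ]
[ 0.54305454 -0.2029294   0.032     ]
```

Bar centre is at about y=-0.2055 and the slot is about 98 mm wide. I'll open to 56 mm above it and check how low the knuckles hang relative to the block tops.

```bash
python3 -m handwheel '[-0.1,0.5,0,0,-0.32, 0,0,0,0,-0.32, 0,0,0,0,-0.32]'
python3 - <<'E'
from plant import grab_frame,readout
from h import *
import cv2
s=readout.state();print(s['tcp_pos'],s['gripper_width'])
f=grab_frame("scene")["frame"]; q=proj('scene',s['tcp_pos'])[0].astype(int);print(q)
x0,y0=q[0]-60,q[1]-70;print(x0,y0)
cv2.imwrite("pics/k1.png",cv2.resize(f[y0:y0+100,x0:x0+120],None,fx=6,fy=6,interpolation=cv2.INTER_CUBIC))
E
```

```text
t: 23.15
tcp_pos: [0.5414, -0.2046, 0.1061]
tool_rot: [[-0.002, -0.996, 0.084], [0.001, 0.084, 0.996], [-1.0, 0.002, 0.001]]
ft_force: [-0.1, -0.3, 0.5]
gripper_width: 0.0561
[ 0.54139654 -0.20461208  0.10610093] 0.05606835034625549
[211 291]
151 221
```

View pics/k1.png

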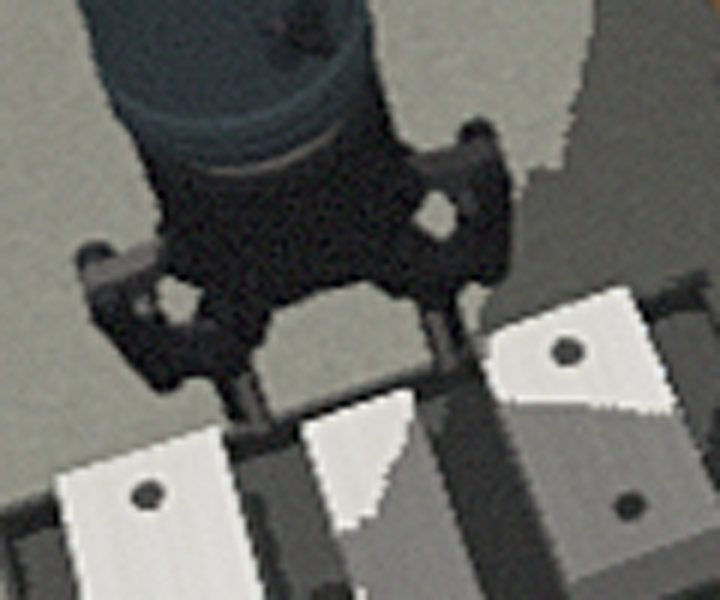

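Run:
```python
from h import *
c=C['scene']; tcp=np.array([.5438,-.2055,.1096]); J=np.array([.084,.996,0])
# command pose approx vs reading: use reading
tcp=np.array([.5414,-.2046,.1061])
n=np.cross(J,[0,0,1])
o=-c['R'].T@c['t']
for nm,uv in [('knR',(495,285)),('knL',(165,392)),('knLout',(95,320)),('knRout',(512,200)),('tipL',(250,430)),('tipR',(450,372))]:
    d=c['R'].T@np.linalg.solve(c['K'],[151+uv[0]/6,221+uv[1]/6,1]); k=((tcp-o)@n)/(d@n); p=o+d*k
    print(nm,'lat',round((p-tcp)@J,4),'dz from tcp',round(p[2]-tcp[2],4),'above tip',round(p[2]-tcp[2]-.0281,4))
```

```text
knR lat 0.0547 dz from tcp 0.0544 above tip 0.0263
knL lat -0.0575 dz from tcp 0.0558 above tip 0.0277
knLout lat -0.0685 dz from tcp 0.1071 above tip 0.079
knRout lat 0.0667 dz from tcp 0.0985 above tip 0.0704
tipL lat -0.0368 dz from tcp 0.0175 above tip -0.0106
tipR lat 0.0325 dz from tcp 0.0119 above tip -0.0162
```

The knuckles hang about 38 mm above the tips at ±56 mm, so a full-depth grasp would hit the block tops at 52 mm. I'll grasp with the tips at about z=0.016, a 16 mm overlap on the bar, which clears them.

```bash
python3 -m handwheel '[0,0,-2.5,0,-0.32, 0,0,-2.5,0,-0.32, 0,0,-2,0,-0.32, 0,0,-1,0,-0.32, 0,0,-0.5,0,-0.32]'
python3 - <<'E'
from plant import grab_frame,readout
import cv2
s=readout.state();print(s['tcp_pos'],s['ft_force'])
f=grab_frame("wrist"); cv2.imwrite("pics/w16.png",f["frame"])
E
```

```text
t: 23.7
tcp_pos: [0.5415, -0.2047, 0.0212]
tool_rot: [[-0.002, -0.996, 0.084], [0.001, 0.084, 0.996], [-1.0, 0.002, 0.001]]
ft_force: [0.3, 0.4, -0.0]
gripper_width: 0.0561
[ 0.54150542 -0.20467741  0.02118616] [ 0.31016603  0.38389968 -0.03329209]
```

View pics/w16.png

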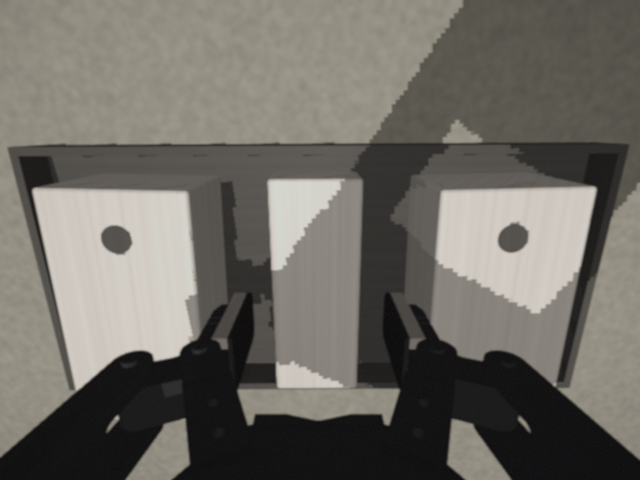

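Fingers are centred around the bar (gap 250–388 px, bar 268–362). Now I'll descend and grip.

```bash
python3 -m handwheel '[0.2,0,-0.8,0,-0.32, 0,0,-0.8,0,-0.32, 0,0,-0.7,0,-0.32, 0,0,-0.4,0,-0.32, 0,0,-0.2,0,-0.32]' 60
python3 -m handwheel '[0,0,-0.1,0,-0.32, 0,0,0,0,-0.32]'
python3 -m handwheel '[0,0,0,0,0.2, 0,0,0,0,0.2, 0,0,0,0,0.2, 0,0,0,0,0.2]' 60
```

```text
t: 24.25
tcp_pos: [0.5439, -0.2049, -0.007]
tool_rot: [[-0.001, -0.996, 0.084], [0.0, 0.084, 0.996], [-1.0, 0.001, 0.0]]
ft_force: [-0.5, 1.0, -0.0]
gripper_width: 0.0565
t: 24.45
tcp_pos: [0.5443, -0.2051, -0.0074]
tool_rot: [[0.0, -0.996, 0.084], [-0.0, 0.084, 0.996], [-1.0, -0.0, -0.0]]
ft_force: [-0.5, 0.9, -0.0]
gripper_width: 0.0564
t: 24.85
tcp_pos: [0.5447, -0.2053, -0.0068]
tool_rot: [[0.001, -0.996, 0.084], [-0.001, 0.084, 0.996], [-1.0, -0.001, -0.001]]
ft_force: [-0.4, 0.0, 5.4]
gripper_width: 0.0405
```

```bash
python3 -m handwheel '[0,0,0,0,-0.25, 0,0,-0.2,0,-0.25, 0,0,-0.2,0,-0.25, 0,0,0,0,-0.25]'
python3 -m handwheel '[0,0,0,0,0.2, 0,0,0,0,0.2, 0,0,0,0,0.2, 0,0,0,0,0.2]' 70
python3 -m handwheel '[0,0,0.3,0,0.2, 0,0,0.4,0,0.2, 0,0,0.5,0,0.2, 0,0,0.6,0,0.2, 0,0,0.6,0,0.2]'
```

```text
t: 25.25
tcp_pos: [0.5437, -0.2047, -0.0122]
tool_rot: [[-0.001, -0.996, 0.084], [0.001, 0.084, 0.996], [-1.0, 0.001, 0.001]]
ft_force: [-0.2, -0.3, -0.1]
gripper_width: 0.0535
t: 25.65
tcp_pos: [0.5442, -0.2051, -0.0115]
tool_rot: [[0.0, -0.996, 0.084], [-0.0, 0.084, 0.996], [-1.0, -0.0, -0.0]]
ft_force: [-0.1, -0.7, 0.6]
gripper_width: 0.0405
t: 26.15
tcp_pos: [0.5442, -0.205, 0.0131]
tool_rot: [[0.0, -0.996, 0.084], [-0.0, 0.084, 0.996], [-1.0, -0.0, -0.0]]
ft_force: [-0.0, -0.3, -3.7]
gripper_width: 0.0403
```

Bar lifted, with −3.7 N matching its weight. Next: raise, carry to the board and turn −82.5°.

```bash
python3 -m handwheel '[0,0,1.5,0,0.2, 0,0,2.5,0,0.2, 0,0,3,0,0.2, 0,0,2.5,0,0.2, 0,0,1,0,0.2]'
python3 - <<'E'
from plant import grab_frame,readout
import cv2
f=grab_frame("side")["frame"]; cv2.imwrite("pics/s17.png",cv2.resize(f[190:410,280:500],None,fx=2.7,fy=2.7,interpolation=cv2.INTER_CUBIC))
f=grab_frame("wrist"); cv2.imwrite("pics/w17.png",f["frame"])
E
```

```text
t: 26.65
tcp_pos: [0.546, -0.2061, 0.1217]
tool_rot: [[0.005, -0.996, 0.084], [-0.003, 0.084, 0.996], [-1.0, -0.005, -0.003]]
ft_force: [0.5, -0.4, -2.6]
gripper_width: 0.0403
```

View pics/s17.png

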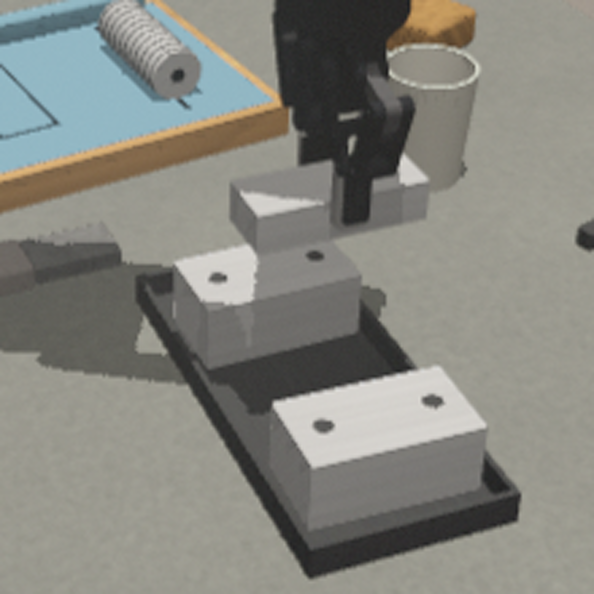

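View pics/w17.png

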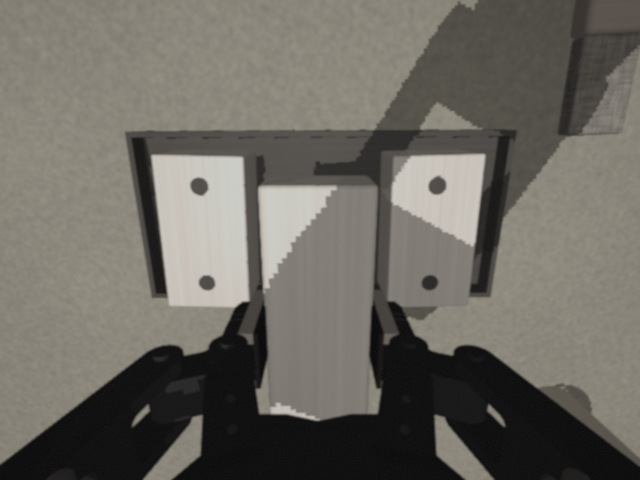

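The bar is held level and both blocks are upright. Carrying now.

```bash
python3 -m handwheel '[-0.3,2,0,-5,0.2, -0.5,3.5,0,-7.5,0.2, -0.5,3.7,0,-7.5,0.2, -0.5,3.7,0,-7.5,0.2, -0.5,3.7,0,-7.5,0.2]'
python3 -m handwheel '[-0.5,3.7,0,-7.5,0.2, -0.5,3.7,0,-7.5,0.2, -0.5,3.7,0,-7.5,0.2, -0.5,3.7,0,-7.5,0.2, -0.5,3.7,0,-7.5,0.2]'
python3 -m handwheel '[-0.5,3,0,-6,0.2, -0.4,1.8,0,-4,0.2, -0.3,0.6,0,0,0.2, 0,0,0,0,0.2]'
```

```text
t: 27.25
tcp_pos: [0.5196, -0.0374, 0.1158]
tool_rot: [[-0.003, -0.764, 0.645], [0.001, 0.645, 0.764], [-1.0, 0.003, -0.001]]
ft_force: [0.9, -0.2, -3.0]
gripper_width: 0.0407
t: 27.75
tcp_pos: [0.4945, 0.1473, 0.1159]
tool_rot: [[-0.003, -0.214, 0.977], [-0.0, 0.977, 0.214], [-1.0, 0.0, -0.003]]
ft_force: [1.1, 0.6, -3.0]
gripper_width: 0.0404
t: 28.15
tcp_pos: [0.4829, 0.2002, 0.1163]
tool_rot: [[-0.002, -0.05, 0.999], [-0.001, 0.999, 0.05], [-1.0, -0.0, -0.002]]
ft_force: [-1.3, 0.2, -3.0]
gripper_width: 0.0406
```

```bash
python3 -m handwheel '[0,0.2,-2,0,0.2, 0,0,-2.5,0,0.2, 0,0,-2,0,0.2, 0,0,-1.2,0,0.2, 0,0,-0.4,0,0.2]'
python3 - <<'E'
from plant import grab_frame,readout
from h import *
import cv2
s=readout.state(); print(s['tcp_pos'],np.degrees(np.arctan2(s['tool_rot'][1,2],s['tool_rot'][0,2])))
f=grab_frame("side")["frame"]; cv2.imwrite("pics/s18.png",cv2.resize(f[170:280,210:370],None,fx=5,fy=5,interpolation=cv2.INTER_CUBIC))
f=grab_frame("scene")["frame"]; cv2.imwrite("pics/s18b.png",cv2.resize(f[160:280,300:460],None,fx=5,fy=5,interpolation=cv2.INTER_CUBIC))
f=grab_frame("wrist");c=dict(K=f['camera_matrix'],R=f['R'],t=f['t']); np.savez("w18.npz",**c); cv2.imwrite("pics/w18.png",f["frame"])
E
```

```text
t: 28.65
tcp_pos: [0.4833, 0.2008, 0.0349]
tool_rot: [[-0.003, -0.046, 0.999], [-0.001, 0.999, 0.046], [-1.0, -0.001, -0.003]]
ft_force: [-0.2, 1.4, -3.0]
gripper_width: 0.0405
[0.48326712 0.20078053 0.03488134] 2.6403685677005866
```

View pics/s18.png

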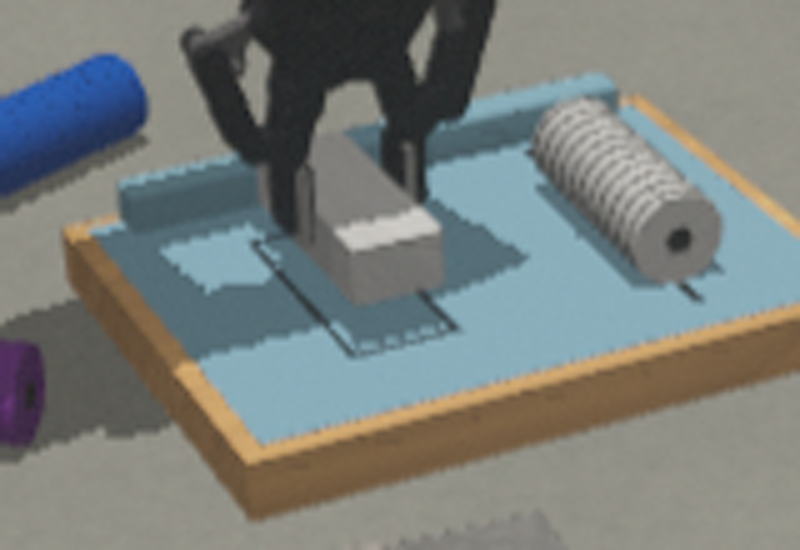

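View pics/s18b.png

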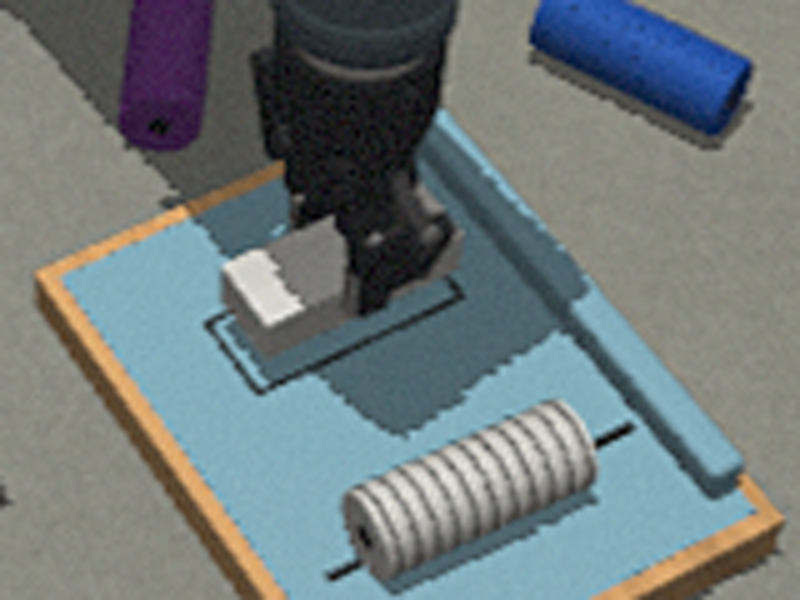

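View pics/w18.png

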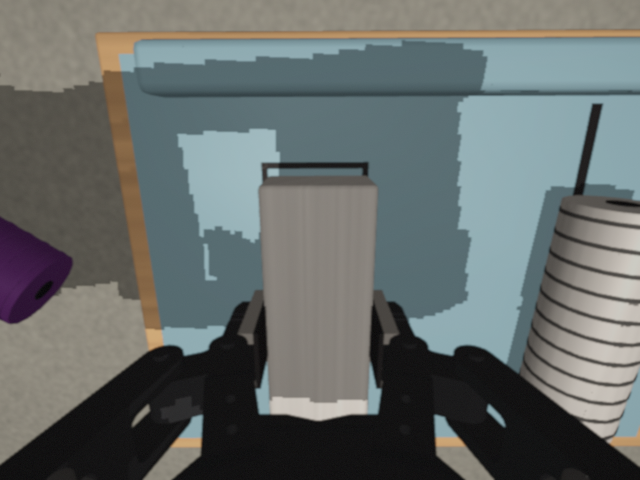

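Run:
```python
from h import *
y=np.radians(2.65); x0=(.484,.2,y)
def ft(o,z):  # o list of cam,l,uv,z per-pt with fixed yaw
    c,s=np.cos(y),np.sin(y)
    f=lambda p:np.concatenate([proj(cm,[p[0]+c*l[0]-s*l[1],p[1]+s*l[0]+c*l[1],zz])[0]-uv for cm,l,uv,zz in o])
    r=least_squares(f,x0[:2]); return r.x.round(4),np.abs(r.fun).max().round(2)
O={'side':[((-.024,-.058),(281,241)),((.024,-.058),(301.4,235.4)),((-.024,.058),(261,218.6))],
'scene':[((-.024,-.058),(342,224.6)),((.024,-.058),(352.4,238)),((.024,.058),(392.6,218.6))]}
zb,zt=.0504,.0784
B={'side':[((-.021,-.055),(281.4,230.6),zb),((.021,-.055),(298.4,227),zb),((.021,-.055),(298,216),zt)],
'scene':[((.021,-.055),(354,231),zb),((.021,-.055),(353.6,225.6),zt),((-.021,-.055),(344.4,213.6),zt)]}
for cm in O:
    print(cm,'outline',ft([(cm,l,uv,.03) for l,uv in O[cm]],0),'bar',ft([(cm,l,uv,z) for l,uv,z in B[cm]],0))
d=np.load("w18.npz"); c=dict(K=d['K'],R=d['R'],t=d['t'])
print('wrist outline far edge', ray(c,(263,163),.03),ray(c,(367,163),.03),'bar far top', ray(c,(260,184),zt),ray(c,(377,184),zt))
```

```text
side outline (array([0.4867, 0.2029]), np.float64(0.38)) bar (array([0.4857, 0.2042]), np.float64(0.8))
scene outline (array([0.4819, 0.2043]), np.float64(0.47)) bar (array([0.4842, 0.2044]), np.float64(1.32))
wrist outline far edge [0.45589903 0.26155345 0.03      ] [0.50541499 0.26386603 0.03      ] bar far top [0.46199513 0.25923331 0.0784    ] [0.50280747 0.26114011 0.0784    ]
```

All three views agree that the bar is over the rectangle to within about 2 mm. Now I'll lower it gently to the expected contact at TCP z≈0.0145.

```bash
python3 -m handwheel '[-0.1,0,-0.5,0,0.2, 0,0,-0.5,0,0.2, 0,0,-0.4,0,0.2, 0,0,-0.2,0,0.2, 0,0,-0.1,0,0.2]'
python3 -m handwheel '[0,0,-0.1,0,0.2, 0,0,-0.1,0,0.2, 0,0,0,0,0.2]'
```

```text
t: 29.3
tcp_pos: [0.483, 0.202, 0.0192]
tool_rot: [[-0.0, -0.047, 0.999], [-0.0, 0.999, 0.047], [-1.0, -0.0, -0.0]]
ft_force: [0.8, -0.4, -3.2]
gripper_width: 0.0406
t: 29.6
tcp_pos: [0.4832, 0.202, 0.0174]
tool_rot: [[-0.0, -0.047, 0.999], [-0.0, 0.999, 0.047], [-1.0, -0.0, -0.0]]
ft_force: [0.7, -0.4, -3.0]
gripper_width: 0.041
```

```bash
python3 -m handwheel '[0,0,-0.1,0,0.2, 0,0,0,0,0.2]'
```

```text
t: 29.8
tcp_pos: [0.4832, 0.202, 0.0165]
tool_rot: [[-0.0, -0.047, 0.999], [-0.0, 0.999, 0.047], [-1.0, -0.0, -0.0]]
ft_force: [-0.3, 0.5, -2.7]
gripper_width: 0.0406
```

```bash
python3 -m handwheel '[0,0,-0.1,0,0.2, 0,0,0,0,0.2]';python3 -m handwheel '[0,0,-0.1,0,0.2, 0,0,0,0,0.2]'
```

```text
t: 30.0
tcp_pos: [0.4831, 0.202, 0.0154]
tool_rot: [[-0.0, -0.046, 0.999], [-0.0, 0.999, 0.046], [-1.0, -0.0, -0.0]]
ft_force: [0.2, 0.3, -2.6]
gripper_width: 0.0407
t: 30.2
tcp_pos: [0.4833, 0.202, 0.0145]
tool_rot: [[0.0, -0.046, 0.999], [0.0, 0.999, 0.046], [-1.0, 0.0, 0.0]]
ft_force: [1.0, -0.2, -2.1]
gripper_width: 0.0406
```

```bash
python3 -m handwheel '[0,0,-0.1,0,0.2, 0,0,0,0,0.2]';python3 -m handwheel '[0,0,-0.05,0,0.2, 0,0,0,0,0.2]'
python3 - <<'E'
from plant import grab_frame,readout
import cv2
f=grab_frame("side")["frame"]; cv2.imwrite("pics/s19.png",cv2.resize(f[170:280,210:370],None,fx=5,fy=5,interpolation=cv2.INTER_CUBIC))
E
```

```text
t: 30.4
tcp_pos: [0.4833, 0.2021, 0.0145]
tool_rot: [[-0.0, -0.047, 0.999], [-0.0, 0.999, 0.047], [-1.0, -0.0, -0.0]]
ft_force: [-4.4, -1.7, 8.1]
gripper_width: 0.0406
t: 30.6
tcp_pos: [0.4834, 0.202, 0.0145]
tool_rot: [[-0.0, -0.047, 0.999], [-0.0, 0.999, 0.047], [-1.0, -0.0, -0.0]]
ft_force: [-6.3, -1.6, 11.6]
gripper_width: 0.04
```

View pics/s19.png

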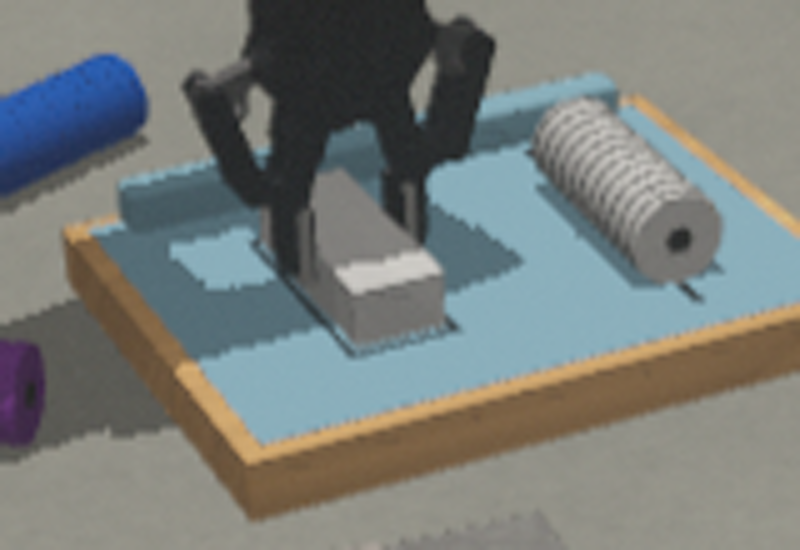

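The bar is on the board inside the rectangle, and contact came exactly at the predicted height. Release and retreat.

```bash
python3 -m handwheel '[0,0,0.1,0,0.1, 0,0,0,0,-0.1, 0,0,0,0,-0.3, 0,0,0,0,-0.3]' 20
python3 -m handwheel '[0,0,0.5,0,-0.3, 0,0,1.5,0,-0.3, 0,0,3,0,-0.3, 0,0,4,0,-0.3, 0,0,3,0,-0.3]'
python3 -m handwheel '[-2,1,2,0,-0.3, -3,2,0,0,-0.3, -3,3,0,0,-0.3, -2,3,0,0,-0.3, 0,0,0,0,-0.3]'
python3 - <<'E'
from plant import grab_frame,readout
import cv2
f=grab_frame("side")["frame"]; cv2.imwrite("pics/s20.png",f);cv2.imwrite("pics/s20c.png",cv2.resize(f[170:280,210:390],None,fx=4.4,fy=4.4,interpolation=cv2.INTER_CUBIC))
f=grab_frame("scene")["frame"]; cv2.imwrite("pics/s20d.png",f); cv2.imwrite("pics/s20b.png",cv2.resize(f[170:310,300:460],None,fx=4.2,fy=4.2,interpolation=cv2.INTER_CUBIC))
E
```

```text
t: 31.05
tcp_pos: [0.4835, 0.202, 0.0141]
tool_rot: [[0.0, -0.046, 0.999], [0.0, 0.999, 0.046], [-1.0, 0.0, 0.0]]
ft_force: [0.5, 0.8, 0.5]
gripper_width: 0.0557
t: 31.55
tcp_pos: [0.4838, 0.2021, 0.1365]
tool_rot: [[0.002, -0.046, 0.999], [0.0, 0.999, 0.046], [-1.0, 0.0, 0.002]]
ft_force: [0.5, 0.4, -0.3]
gripper_width: 0.0556
t: 32.05
tcp_pos: [0.3807, 0.2945, 0.1544]
tool_rot: [[-0.0, -0.051, 0.999], [0.001, 0.999, 0.051], [-1.0, 0.001, -0.0]]
ft_force: [0.3, -0.3, 0.1]
gripper_width: 0.0557
```

View pics/s20c.png

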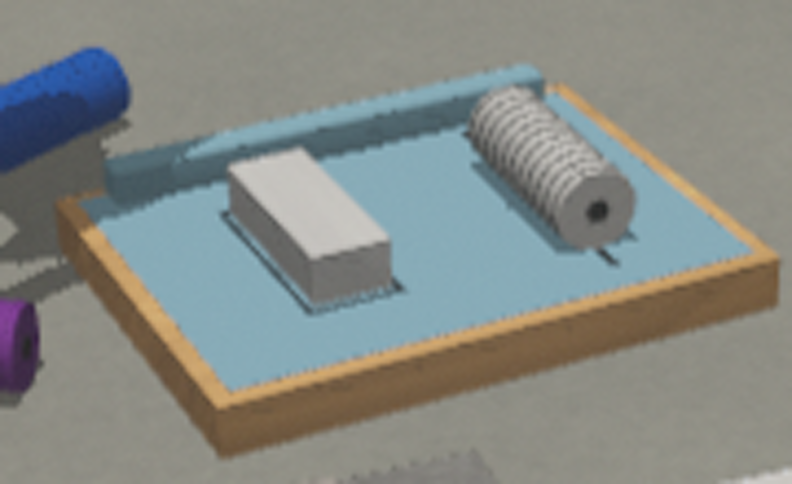

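View pics/s20b.png

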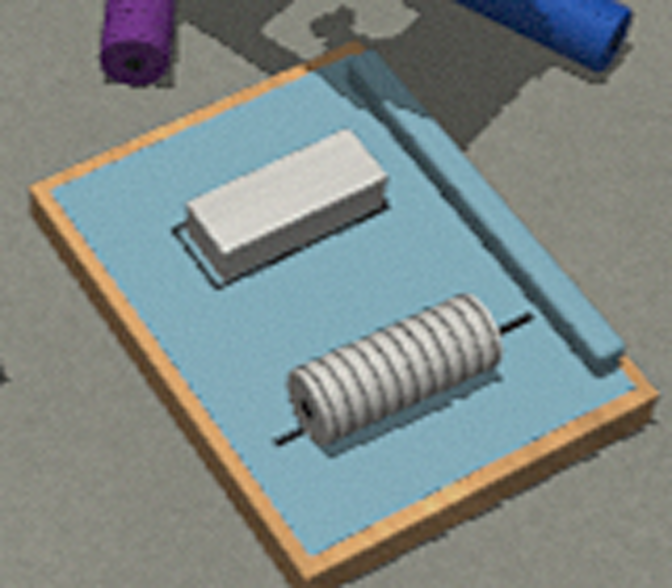

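View pics/s20.png

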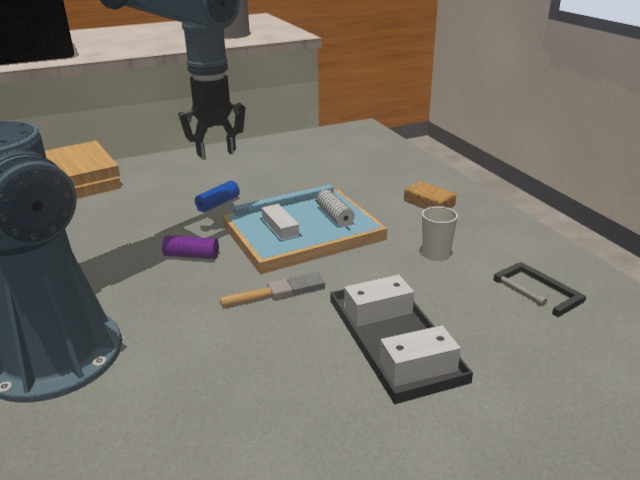

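Run:
```python
from rel import *
rel('side',(345.9,217.7),(349.8,229.8),(315.7,200.5)); rel('scene',(372.6,266.9),(365.8,275.4),(426.3,245.3))
from plant import env
print(env.finish_job())
```

```text
side [0.6166 0.1425] rel x mm -0.4 along 16.8 len 164
scene [0.6125 0.1418] rel x mm -0.5 along 16.8 len 168
the job is handed in; nothing more can be done
None
```

I rolled the roller onto the line, slid both tall blocks aside, and laid the bar inside the black rectangle. I handed the job in at about t = 32 s; no verdict is reported.

**Last checks**
- **Roller:** its centre is within about 0.5 mm of the line in both the scene and side cameras, lying along it and at rest.
- **Bar:** before lowering, it was within about 2 mm of the rectangle's centre by three cameras, with direction within about 0.3°. Contact came at the predicted height. After release I checked it only by eye: flat and inside the rectangle.
- **Blocks, cup and brush:** both blocks were nudged about 28 mm and are standing in the tray. The cup and brush look unmoved.
- **Gripper:** open and clear of everything.

**What disagreed or failed**
- **Fingertip height:** the shut fingertips really sit about 23 mm above the reported TCP, where the description puts the TCP at the very end of the fingers. I confirmed it by touching the board (the touch reached 43 N).
- **First roller push:** because of that offset, the fingers rode up onto the roller and pressed on it with up to about 54 N at the wrist. The roller stayed on the board and behind the line, and I then repeated the push at the correct height. The task fails a press over 40 N by the arm or gripper body; I can't tell whether this fingertip contact counts.
- **Camera agreement:** the scene and side cameras differed by 2 to 5 mm in absolute position, so I used positions measured relative to the board markings.

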